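# Check the push catches of two sprung-lid boxes

## Robot

A 6-joint arm with a two-finger parallel gripper is mounted at the origin on a cart in front of the work surface, level with it; the furniture and walls round the work are solid. World frame = base frame: x ahead of the robot, y to its left, z up, the work surface at z = 0. Lengths are in m, angles in rad, forces in N, time in s.
With the tool pointing down it reaches from about 0.275 to 1 m from the base axis. Payload 8.4 kg.
Tool frame: the origin (TCP) lies at the very end of the fingers, on their centre line; the grasp point (between the pads) lies 19 mm behind it; z points along the fingers, y is the direction in which the jaws open and shut (so a half turn about z gives the same grasp; the last joint's range is limited). The gripper opens to 85 mm and grips with 20 to 120 N. Pads are 22 mm wide; open, the fingers measure 114 mm over their backs; the gripper's body (76 mm by 85 mm) begins 54 mm behind the grasp point. The pads swing forward as they close: fully open they stand 13 mm farther back than shut.
Start: joints at [1.308, 0.353, 1.633, -0, 1.155, -0.002], TCP at [0.161, 0.604, 0.231] pointing down, gripper open.
Joint ranges: [-2.63, 2.63], [-0.92, 2.1], [0.06, 2.66], [-1.3, 4.44], [0, 2.69], [-3.02, 3.02]. Speed limits (rad/s): [2.22, 2.22, 2.79, 3.14, 3.14, 3.14].

## Interface

Orientations are given as a 3x3 rotation matrix whose columns are the frame's x, y, z axes.
In Python, from rig import observe, eyes, job gives the robot as it stands. The module is installed in compiled form; this text tells all that it offers.
- The arm moves only by the tool jog_arm, never from a script. Its arguments are lists of equal length, an entry for each row: "linear": the shift along the tool's x, y, z in m, a list of three; "dr": the turn, a rotation vector about the tool's x, y, z in rad, a list of three. In form: {"linear": [[x, y, z], ...], "dr": [[wx, wy, wz], ...]}. A call has 1 to 12 rows; each row shifts and turns the pose as measured when the row begins, along the tool's axes as they then stand; what a row does not reach is not made up. A row lasts 1/12 s, in which the tool goes at most 41.7 mm and 7.16 degrees, less where a joint would pass 70% of its speed; a pose out of reach is approached as far as the arm can. A call with a gripper value outside its range is refused whole. "hand" is the opening in per cent of the stroke, from 0 (shut) to 100 (fully open), set as the call begins (left out, the last holds). The fingers move at their own pace and stop on an object; "newtons" is the grip in N (left out, the last holds). Time passes only in rows, so rows that do not move let the fingers close. It gives the time, the measured TCP pose, the force and the opening at its end, in the units of the state.
- observe(): the state, without advancing time (a new reading comes with each control period).
- eyes.snapshot(name): name is "side" or "top"; returns a dict with "img" (480x640x3 uint8, red, green, blue), "camera_matrix" (3x3 intrinsics, pixels), "R" (3x3) and "t" (3): a world point X has camera coordinates R X + t. Camera axes: x right, y down, z forward; pixel columns grow to the right and rows downward; lengths in m; the calibration is good to about 2 mm. A picture is of the moment at which its call begins. There is no depth.
- job.job_done(): hands the job in, once; it reports no verdict.
The state is a dict: "t": time; "q": joint angles; "joint_velocities": joint speeds; "effort": joint torques, N m; "tool_pos": TCP position; "tcp_rot": TCP orientation; "force": force on the tool from outside, world axes, zero at the start; "wrist_torque": the same for the moment, N m; "grip_width": finger opening in m.
Only numpy, scipy, OpenCV 4.12 (cv2) and the standard library are available. Lean on these libraries where they do the work, as an engineer would, in place of code of your own. Each camera call takes 0.05 s, during which the arm holds its last target. There are 200 camera calls.

## Task

Check the push catches of the two storage boxes: take the small green jar off the lid it stands on and stand it upright on the worktop clear of the boxes, then push each catch in until it clicks and the lid springs up, feeling how much force it takes. When both boxes are open, shut again, until it clicks, every box whose catch let go within 8 to 15 N, and leave open for repair any whose catch is weaker or stiffer. Do not disturb the mug, the pepper mill and the brown jar with the black lid, and do not drop or tip over the jar you move.

Things in the scene. Friction and masses are not known exactly. Their poses are not given: they have to be found in the camera images.
- box_1: one of two like storage boxes of grey-blue enamelled sheet metal with a steel lid, 190 deep (x), 140 wide (y), 114 high with its lid shut, fixed to the worktop. Origin: centre of its underside; z up, x from its front to its hinge at the back, y along its width. The upper part of its front slopes back at 45 degrees, from the point x -95, z 45 up to x -35, z 105.
- plate_1 (a point): middle of the face of box_1's push plate: ribbed steel, 28 up the slope by 46 wide, 7.5 proud of the 45 degree front, in a low black frame; at x -74.5, y 0, z 76 in the box's frame. z axis straight out of the slope (45 degrees from vertical, up and to the front), x axis up the slope. The lid's front lip overhangs it, its edge 33 above this point and 4 farther to the front: no way in from straight above.
- catch_1: the catch of box_1, plate and hook in one; origin at x -65, y 0, z 75 in the box's frame, same axes as the plate point. It slides straight into the slope (along minus its z) and lets the lid go when about 4.5 mm in, 9 at most; let go itself, it springs back out. The spring is preloaded: the plate does not move until the preload is overcome, then the force grows by 0.5 N per mm. The force at letting go is anything from 4 to 22 N, differs from box to box and cannot be seen.
- frame_1: the fixed black frame round the push plate of box_1, 60 x 42, 3.5 proud of the slope; origin at x -65, y 0, z 75 in the box's frame, same axes.
- lid_1 (a joint): angle of the lid of box_1, rad: 0 shut and latched, 1.15 fully open, to which a spring (about 0.5 N m at the start, 0.15 N m at the end) throws it as soon as the catch lets go. The hinge is level, along the box's y, at x 95, z 111.5 in the box's frame. To latch, the front of the lid must be pushed down to 0 and up to 0.03 rad past it (about 20 N at most at the lip); the hook snaps in by itself and holds the lid.
- lip_1 (a point): middle of the front lip of the lid of box_1, on its top, 170 from the hinge; moves with the lid, which is 4 thick and 144 wide.
- box_2: one of two like storage boxes of grey-blue enamelled sheet metal with a steel lid, 190 deep (x), 140 wide (y), 114 high with its lid shut, fixed to the worktop. Origin: centre of its underside; z up, x from its front to its hinge at the back, y along its width. The upper part of its front slopes back at 45 degrees, from the point x -95, z 45 up to x -35, z 105.
- plate_2 (a point): middle of the face of box_2's push plate: ribbed steel, 28 up the slope by 46 wide, 7.5 proud of the 45 degree front, in a low black frame; at x -74.5, y 0, z 76 in the box's frame. z axis straight out of the slope (45 degrees from vertical, up and to the front), x axis up the slope. The lid's front lip overhangs it, its edge 33 above this point and 4 farther to the front: no way in from straight above.
- catch_2: the catch of box_2, plate and hook in one; origin at x -65, y 0, z 75 in the box's frame, same axes as the plate point. It slides straight into the slope (along minus its z) and lets the lid go when about 4.5 mm in, 9 at most; let go itself, it springs back out. The spring is preloaded: the plate does not move until the preload is overcome, then the force grows by 0.5 N per mm. The force at letting go is anything from 4 to 22 N, differs from box to box and cannot be seen.
- frame_2: the fixed black frame round the push plate of box_2, 60 x 42, 3.5 proud of the slope; origin at x -65, y 0, z 75 in the box's frame, same axes.
- lid_2 (a joint): angle of the lid of box_2, rad: 0 shut and latched, 1.15 fully open, to which a spring (about 0.5 N m at the start, 0.15 N m at the end) throws it as soon as the catch lets go. The hinge is level, along the box's y, at x 95, z 111.5 in the box's frame. To latch, the front of the lid must be pushed down to 0 and up to 0.03 rad past it (about 20 N at most at the lip); the hook snaps in by itself and holds the lid.
- lip_2 (a point): middle of the front lip of the lid of box_2, on its top, 170 from the hinge; moves with the lid, which is 4 thick and 144 wide.
- pot_mid (a point): middle (half-way up, on the axis) of a small lidded jar, pale green label and cream lid, 55 across and 71 high, 0.1 to 0.2 kg; it stands on the lid of one of the boxes. z along its axis. Grip it at or below its middle.
- pot: the same jar; origin at the centre of its underside.
- fridge_edge (a point): the upright front edge of the tall fridge that is nearest to the work, at worktop height; the fridge's side runs back from it along (0.87, 0.5) in world x, y, its front along (0.5, -0.87); the worktop's front edge starts about 50 behind it and runs along (-0.5, 0.87). Keep the arm clear of it when swinging in.
- mug: bystander: mug, 92 x 127 with its handle, 95 high; origin at the centre of its underside.
- honey_jar: bystander: brown jar with a black lid, 70 across, 104 high; origin at the centre of its underside.
- mill: bystander: wooden pepper mill, 58 across, 150 high; origin at the centre of its underside.
Mind the look-alikes: they are no part of the job. Leave any blue or pink look-alike of the pot alone.

How it is judged:
On the way, in this order (a step that is already met when the one before it is completed fails the run):
1. the green jar stands upright on the worktop, off the lid (angle between pot_mid's own z axis and vertical below 0.15 rad and height (world z) of pot_mid between 0.031 and 0.041 m and linear speed of pot below 0.02 m/s), for 0.2 s.
2. both lids have been sprung open by their catches and are open at the same time (value of joint each of lid_1, lid_2 above 1 rad), for 0.2 s.
At the end, for the whole second after the job is handed in: Each box whose catch lets go at 8 to 15 N is shut and latched (lid angle under 0.03 rad); each box whose catch lets go under 8 N or over 15 N is open (lid angle over 1.0 rad). For a catch within 1 N of a limit either is accepted. The green jar stands upright and at rest on the worktop (all of step 1 and ((value of joint lid_1 above 1 rad and not (contact force between catch_1 and frame_1 between 6.1 and 11.1 N)) or (value of joint lid_1 below 0.03 rad and contact force between catch_1 and frame_1 between 4.1 and 13.1 N)) and ((value of joint lid_2 above 1 rad and not (contact force between catch_2 and frame_2 between 6.1 and 11.1 N)) or (value of joint lid_2 below 0.03 rad and contact force between catch_2 and frame_2 between 4.1 and 13.1 N))); the robot touches nothing.
It fails at once if the mug, the pepper mill or the brown jar is shifted by more than 20 mm or tipped ((distance of mug from where it was at the start of the episode above 0.02 m or angle between mug's own z axis and vertical above 0.25 rad) or (distance of mill from where it was at the start of the episode above 0.02 m or angle between mill's own z axis and vertical above 0.25 rad) or (distance of honey_jar from where it was at the start of the episode above 0.02 m or angle between honey_jar's own z axis and vertical above 0.25 rad)).
It fails at once if the green jar is tipped over or dropped (angle between pot_mid's own z axis and vertical above 0.7 rad or linear speed of pot above 0.9 m/s).
It also fails if it takes over 72 s, if anything falls off the work surface, if the arm or the gripper's body presses on something with over 40 N, if the wrist force passes 120 N, or if a joint passes its speed limit or range.

## Working session

There is one attempt and no reset: what is moved stays moved. The work goes in short steps, Python scripts to look and compute and a tool call to move; the robot and the scene stay as the last step left them, time stands still between calls to the robot, and variables do not carry over. Pictures are saved under pics/ and viewed, about 8 in all and at most 12, crops included, and the job is handed in when it is done.

Besides the shell and the picture viewer there is one more tool, called after ">>>" by a JSON object that holds its "op" and its "data", one argument or row to a line. jog_arm: Moves the arm, as the interface text tells. Its arguments: {"type":"object","properties":{"linear":{"type":"array","items":{"type":"array","items":{"type":"number"}}},"dr":{"type":"array","items":{"type":"array","items":{"type":"number"}}},"hand":{"type":"number"},"newtons":{"type":"number"}},"required":["linear","dr"]}

```bash
mkdir -p pics; cat > h.py <<'E'
import numpy as np, cv2
from rig import observe, eyes, job
def snap(n,f):
    s=eyes.snapshot(n); cv2.imwrite(f'pics/{f}.png',s['img'][:,:,::-1]); np.savez(f'pics/{f}.npz',**s); return s
def load(f): return np.load(f'pics/{f}.npz')
def ray(s,u,v):
    K,R,t=s['camera_matrix'],s['R'],s['t']
    d=R.T@np.linalg.solve(K,[u,v,1.]); return -R.T@t,d
def plane(s,u,v,z):
    c,d=ray(s,u,v); return c+d*(z-c[2])/d[2]
def proj(s,X):
    p=s['camera_matrix']@(s['R']@np.asarray(X,float)+s['t']); return p[:2]/p[2]
def tri(s1,p1,s2,p2):
    c1,d1=ray(s1,*p1);c2,d2=ray(s2,*p2)
    k=np.linalg.lstsq(np.c_[d1,-d2],c2-c1,rcond=None)[0]
    a,b=c1+k[0]*d1,c2+k[1]*d2; return (a+b)/2,np.linalg.norm(a-b)
E
python3 - <<'E'
from h import *
a=snap('top','top0');b=snap('side','side0')
for s in(a,b):print(-s['R'].T@s['t'],s['R'][2])
print(observe())
E
```

```text
[0.3233329  0.11851168 1.20207114] [ 0.19839225 -0.00925526 -0.980079  ]
[-0.08378652 -0.83523342  0.60387069] [ 0.52278687  0.74946024 -0.4062059 ]
{'t': 0.1, 'q': array([ 1.30761074e+00,  3.53589857e-01,  1.63405746e+00,  2.87603504e-05,
        1.15519428e+00, -2.43995086e-03]), 'joint_velocities': array([-9.93082967e-04, -1.42400590e-03, -2.38934165e-04, -1.50551038e-04,
        3.70761708e-05, -1.18483121e-03]), 'effort': array([-2.23331335e-03, -6.06355047e+01, -3.42822182e+01, -2.08825527e-04,
        3.99317752e-03, -5.35184526e-06]), 'tool_pos': array([0.16103056, 0.60345949, 0.23063089]), 'tcp_rot': array([[-9.66195018e-01,  2.57812071e-01, -3.50329279e-04],
       [ 2.57812308e-01,  9.66194275e-01, -1.19909551e-03],
       [ 2.93448455e-05, -1.24887931e-03, -9.99999220e-01]]), 'force': array([0.78798189, 0.78445265, 0.31630239]), 'wrist_torque': array([ 0.04162385,  0.0243532 , -0.0073256 ]), 'grip_width': 0.08561336195424991}
```

View pics/top0.png

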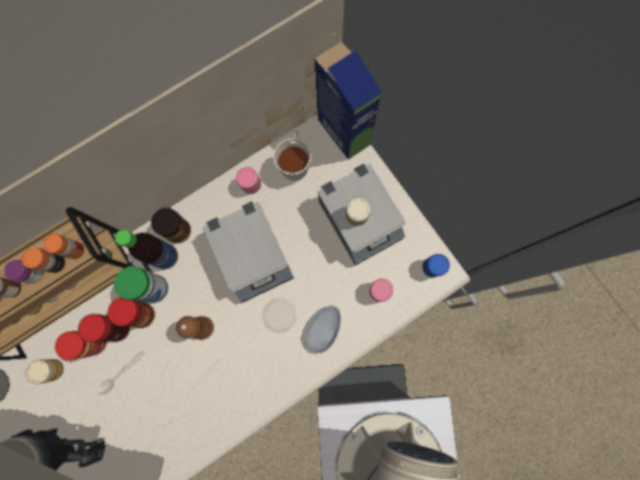

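View pics/side0.png

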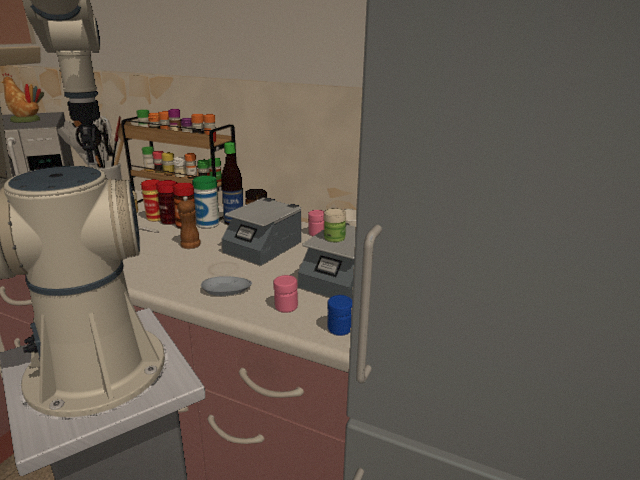

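```bash
python3 - <<'E'
from h import *
a=load('top0')['img'];c=a[140:310,190:450]
cv2.imwrite('pics/c1.png',cv2.resize(c,None,fx=3,fy=3,interpolation=cv2.INTER_CUBIC)[:,:,::-1])
s=load('side0')
b=s['img'];c=b[170:340,200:366]
cv2.imwrite('pics/c2.png',cv2.resize(c,None,fx=3.5,fy=3.5,interpolation=cv2.INTER_CUBIC)[:,:,::-1])
E
```

```text
(no output)
```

View pics/c1.png

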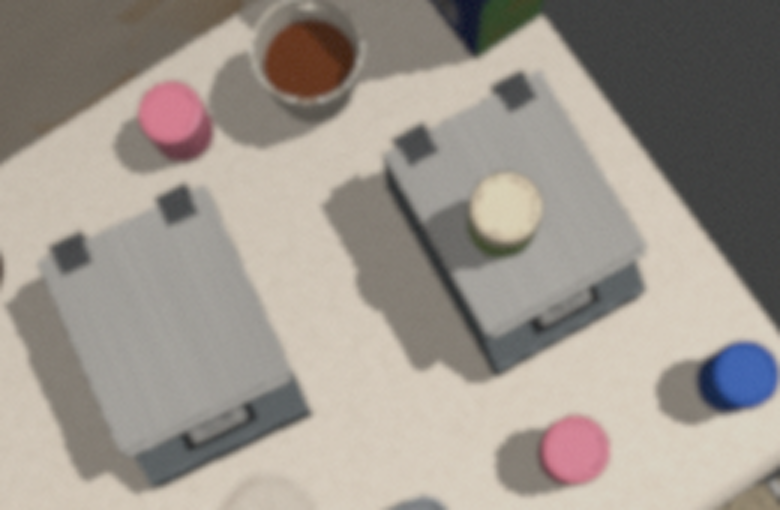

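View pics/c2.png

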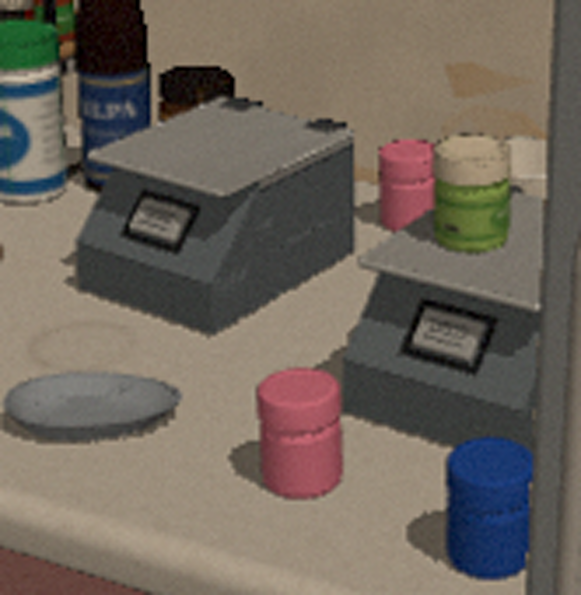

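```bash
python3 - <<'E'
from h import *
a,b=load('top0'),load('side0')
T=lambda u,v:((u+.5)/3-.5+190,(v+.5)/3-.5+140)
S=lambda u,v:((u+.5)/3.5-.5+200,(v+.5)/3.5-.5+170)
L={'A':([(40,262),(205,187),(290,375),(130,450)],(218,425),(161,220)),'B':([(388,155),(537,75),(643,245),(492,335)],(566,306),(449,335))}
for k,(c,pt,ps) in L.items():
    P=np.array([plane(a,*T(*q),.114) for q in c])[:,:2]   # BL BR FR FL
    print(k,P.round(3).tolist(),'sides',[np.linalg.norm(P[i]-P[(i+1)%4]).round(3) for i in range(4)])
    d=P[0]+P[1]-P[2]-P[3]; w=(P[0]-P[1])+(P[3]-P[2]) # w = +y
    yd=np.arctan2(d[1],d[0]); yw=np.arctan2(w[1],w[0])-np.pi/2
    yaw=(yd+yw)/2
    f=(P[2]+P[3])/2; u=np.array([np.cos(yaw),np.sin(yaw)])
    mid=P.mean(0)
    org=f+u*.0785; print(' yaws',yd,yw,'org from lip',org)
    Pl=org-u*.0745
    print(' plate pred',Pl,' top z.076',plane(a,*T(*pt),.076)[:2],'side',plane(b,*S(*ps),.076)[:2], 'tri',tri(a,T(*pt),b,S(*ps)))
print('pot lid top', plane(a,*T(506,207),.185), plane(b,*S(473,243),.114))
print('blobs z.07: pink',plane(a,381,290,.07),'blue',plane(a,435,265,.07),'pink2',plane(a,248,180,.07))
for n,u,v,z in [('mug',292,158,.095),('mill top',188,328,.15),('mill base',203,328,.02),('brown blk',165,222,.104),('plate',322,330,.01),('ring',279,315,0),('cornerfront',468,277,0)]: print(n,plane(a,u,v,z).round(3))
E
```

```text
A [[0.58, 0.393], [0.631, 0.262], [0.477, 0.204], [0.429, 0.328]] sides [np.float64(0.14), np.float64(0.164), np.float64(0.133), np.float64(0.164)]
 yaws 0.3820739469537803 0.3677329315968776 org from lip [0.52641091 0.29483414]
 plate pred [0.45708546 0.26755353]  top z.076 [0.44748748 0.2657595 ] side [0.45162357 0.25588404] tri (array([0.45148435, 0.2645765 , 0.07242782]), np.float64(0.007917731252695733))
B [[0.646, 0.117], [0.702, -0.006], [0.558, -0.075], [0.496, 0.048]] sides [np.float64(0.136), np.float64(0.16), np.float64(0.138), np.float64(0.164)]
 yaws 0.4401344795584327 0.4485523189893543 org from lip [0.59798908 0.0199268 ]
 plate pred [ 0.53072354 -0.01209815]  top z.076 [ 0.52119509 -0.01560315] side [ 0.52416094 -0.02352418] tri (array([ 0.52462504, -0.01768744,  0.07257629]), np.float64(0.006433050179384406))
pot lid top [0.5785328  0.03390689 0.185     ] [0.57682207 0.02134752 0.114     ]
blobs z.07: pink [ 0.40655481 -0.01136202  0.07      ] blue [ 0.45581093 -0.14514112  0.07      ] pink2 [0.70106102 0.28964624 0.07      ]
mug [0.74  0.176 0.095]
mill top [0.351 0.421 0.15 ]
mill base [0.351 0.422 0.02 ]
brown blk [0.602 0.484 0.104]
plate [0.325 0.135 0.01 ]
ring [0.369 0.239 0.   ]
cornerfront [ 0.428 -0.24   0.   ]
```

```bash
cat >> h.py <<'E'
def rows(p,R=None,n=None,per=.038):
    "rows from the measured pose to world TCP p, orientation R (default: keep)"
    from scipy.spatial.transform import Rotation as Ro
    o=observe(); R0=o['tcp_rot']; p=np.asarray(p,float); R=R0 if R is None else R
    rv=Ro.from_matrix(R0.T@R).as_rotvec(); d=p-o['tool_pos']
    n=n or int(np.ceil(max(np.linalg.norm(d)/per,np.linalg.norm(rv)/.12,1)))
    print('n',n,'rv/row',(rv/n).round(4)); 
    for i in range(n): # tool axes at start of row i
        Ri=R0@Ro.from_rotvec(rv*i/n).as_matrix(); print((Ri.T@d/n).round(4).tolist())
def st():
    o=observe(); print('t',round(o['t'],2),'p',o['tool_pos'].round(4),'f',o['force'].round(2),'w',round(o['grip_width'],4),'q',o['q'].round(2)); return o
def down(yaw): # tool down, tool y at box y for yaw
    c,s=np.cos(yaw),np.sin(yaw); return np.array([[-c,-s,0],[-s,c,0],[0,0,-1.]])
E
python3 - <<'E'
from h import *
a,b=load('top0'),load('side0')
def blob(s,box,lo,hi):
    x0,y0,x1,y1=box; im=s['img'][y0:y1,x0:x1]
    hsv=cv2.cvtColor(im,cv2.COLOR_RGB2HSV); m=cv2.inRange(hsv,lo,hi)
    n,l,st_,c=cv2.connectedComponentsWithStats(m); i=1+np.argmax(st_[1:,4]); return st_[i],c[i]+[x0,y0]
s1,c1=blob(a,(335,190,385,235),(15,35,120),(40,160,255)); print(s1,c1,plane(a,*c1,.185))
s2,c2=blob(b,(318,200,352,245),(28,90,40),(55,255,255)); print(s2,c2,plane(b,*c2,.14))
rows([.579,.031,.23],down(.444))
E
```

```text
[ 11   8  25  23 455] [358.16043956 209.00879121] [0.57779236 0.0343527  0.185     ]
[  6  21  22  21 384] [334.45572917 231.33072917] [0.56826813 0.01247978 0.14      ]
n 19 rv/row [-0.0001 -0.     -0.0371]
[-0.029, -0.0234, 0.0001]
[-0.0281, -0.0245, 0.0001]
[-0.0272, -0.0255, 0.0001]
[-0.0262, -0.0265, 0.0001]
[-0.0252, -0.0275, 0.0001]
[-0.0242, -0.0284, 0.0001]
[-0.0231, -0.0293, 0.0001]
[-0.022, -0.0301, 0.0001]
[-0.0209, -0.0309, 0.0001]
[-0.0197, -0.0317, 0.0001]
[-0.0186, -0.0324, 0.0]
[-0.0173, -0.033, 0.0]
[-0.0161, -0.0337, 0.0]
[-0.0148, -0.0342, 0.0]
[-0.0136, -0.0348, 0.0]
[-0.0123, -0.0352, 0.0]
[-0.011, -0.0357, 0.0]
[-0.0096, -0.036, 0.0]
[-0.0083, -0.0364, 0.0]
```

>>> {"op": "jog_arm", "data": {
  "linear": [
    [-0.029,-0.023,0],
    [-0.028,-0.0245,0],
    [-0.027,-0.0255,0],
    [-0.026,-0.0265,0],
    [-0.025,-0.0275,0],
    [-0.024,-0.0285,0],
    [-0.023,-0.029,0],
    [-0.022,-0.03,0],
    [-0.021,-0.031,0],
    [-0.02,-0.0315,0],
    [-0.0185,-0.0325,0],
    [-0.0175,-0.033,0]
  ],
  "dr": [
    [0,0,-0.037],
    [0,0,-0.037],
    [0,0,-0.037],
    [0,0,-0.037],
    [0,0,-0.037],
    [0,0,-0.037],
    [0,0,-0.037],
    [0,0,-0.037],
    [0,0,-0.037],
    [0,0,-0.037],
    [0,0,-0.037],
    [0,0,-0.037]
  ],
  "hand": 100
}}

```text
t: 1.1
tool_pos: [0.4318, 0.2335, 0.2268]
tcp_rot: [[-0.977, -0.213, -0.004], [-0.213, 0.977, -0.003], [0.004, -0.002, -1.0]]
force: [0.6, 1.0, 0.4]
grip_width: 0.0853
```

```bash
python3 - <<'E'
from h import *
st();rows([.579,.031,.23],down(.444))
E
```

```text
t 1.1 p [0.4318 0.2335 0.2268] f [0.56 1.05 0.36] w 0.0853 q [ 0.49  0.15  1.92 -0.    1.08 -1.29]
n 7 rv/row [-0.0002 -0.0006 -0.0328]
[-0.0144, -0.0327, -0.0005]
[-0.0133, -0.0332, -0.0005]
[-0.0122, -0.0336, -0.0005]
[-0.0111, -0.034, -0.0005]
[-0.01, -0.0343, -0.0005]
[-0.0089, -0.0346, -0.0005]
[-0.0077, -0.0349, -0.0005]
```

>>> {"op": "jog_arm", "data": {
  "linear": [
    [-0.0145,-0.0325,0],
    [-0.0135,-0.033,0],
    [-0.012,-0.0335,0],
    [-0.011,-0.034,-0.001],
    [-0.01,-0.0345,-0.001],
    [-0.009,-0.0345,-0.001],
    [-0.008,-0.035,-0.001],
    [0,0,0],
    [0,0,0]
  ],
  "dr": [
    [0,0,-0.033],
    [0,0,-0.033],
    [0,0,-0.033],
    [0,0,-0.033],
    [0,0,-0.033],
    [0,0,-0.033],
    [0,0,-0.033],
    [0,0,0],
    [0,0,0]
  ]
}}

```text
t: 1.85
tool_pos: [0.5882, 0.0132, 0.2287]
tcp_rot: [[-0.899, -0.438, -0.005], [-0.438, 0.899, -0.004], [0.007, -0.001, -1.0]]
force: [-0.7, 1.0, 0.0]
grip_width: 0.0855
```

```bash
python3 - <<'E'
from h import *
o=st();s=snap('side','side1');a=snap('top','top1')
p=o['tool_pos'];R=o['tcp_rot'];c=s['img'].copy()
for d in(-1,1):
    q=proj(s,p+R@[0,d*.0425,-.013]); print(q)
    cv2.circle(c,tuple(int(round(x)) for x in q),1,(255,0,0),-1)
# predicted jar outline axis
for z in(.114,.185): 
    q=proj(s,[.5785,.034,z]);cv2.circle(c,tuple(int(round(x)) for x in q),1,(255,255,0),-1)
c=c[100:300,230:430];cv2.imwrite('pics/c3.png',cv2.resize(c,None,fx=3,fy=3,interpolation=cv2.INTER_NEAREST)[:,:,::-1])
rows([.579,.031,.126],down(.444))
E
```

```text
t 1.85 p [0.5882 0.0132 0.2287] f [-0.72  0.95  0.04] w 0.0855 q [ 0.02  0.3   1.71 -0.    1.13 -2.  ]
[358.75241922 192.65592376]
[326.26360818 186.72718646]
n 3 rv/row [-0.0006 -0.0022  0.0035]
[-0.0001, 0.0063, 0.0343]
[0.0, 0.0063, 0.0343]
[0.0001, 0.0062, 0.0343]
```

View pics/c3.png

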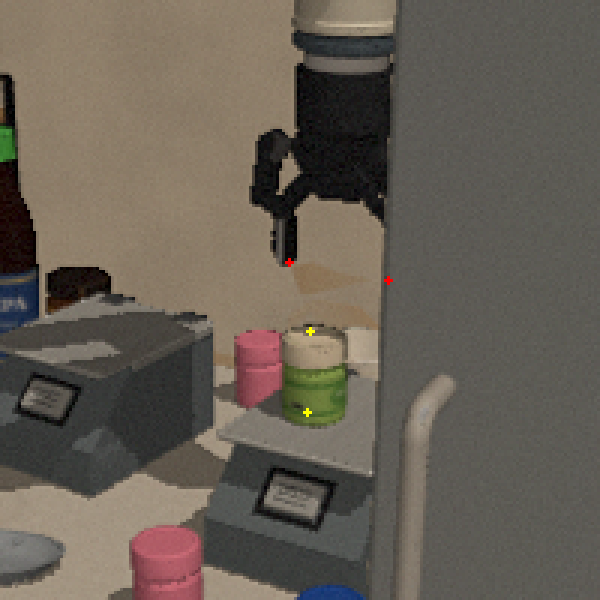

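```bash
python3 - <<'E'
from h import *
rows([.580,.032,.128],down(.444),n=5)
E
```

```text
n 5 rv/row [-0.0003 -0.0013  0.0021]
[-0.0003, 0.0039, 0.0202]
[-0.0003, 0.0039, 0.0202]
[-0.0002, 0.0039, 0.0202]
[-0.0002, 0.0038, 0.0202]
[-0.0002, 0.0038, 0.0202]
```

>>> {"op": "jog_arm", "data": {
  "linear": [
    [0,0.01,0],
    [0,0.01,0],
    [0,0,0.01],
    [0,0,0.018],
    [0,0,0.018],
    [0,0,0.018],
    [0,0,0.018],
    [0,0,0.014],
    [0,0,0],
    [0,0,0]
  ],
  "dr": [
    [0,-0.002,0.003],
    [0,-0.002,0.003],
    [0,-0.002,0.003],
    [0,0,0],
    [0,0,0],
    [0,0,0],
    [0,0,0],
    [0,0,0],
    [0,0,0],
    [0,0,0]
  ]
}}

```text
t: 2.78
tool_pos: [0.5709, 0.0459, 0.127]
tcp_rot: [[-0.898, -0.441, 0.001], [-0.441, 0.898, 0.0], [-0.001, -0.0, -1.0]]
force: [1.0, -1.6, 1.1]
grip_width: 0.0852
```

```bash
python3 - <<'E'
from h import *
st()
rows([.580,.032,.128],down(.444))
E
```

```text
t 2.78 p [0.5709 0.0459 0.127 ] f [ 1.01 -1.62  1.14] w 0.0852 q [ 0.08  0.39  1.84  0.    0.91 -1.95]
n 1 rv/row [-0.0001  0.0011  0.0125]
[-0.002, -0.0165, -0.001]
```

>>> {"op": "jog_arm", "data": {
  "linear": [
    [0,-0.008,0],
    [0,0,0],
    [0,0,0]
  ],
  "dr": [
    [0,0,0],
    [0,0,0],
    [0,0,0]
  ]
}}

```text
t: 3.03
tool_pos: [0.5748, 0.0396, 0.1286]
tcp_rot: [[-0.897, -0.443, 0.003], [-0.443, 0.897, 0.001], [-0.003, -0.001, -1.0]]
force: [-0.3, -0.5, 0.3]
grip_width: 0.0854
```

```bash
python3 - <<'E'
from h import *
st()
rows([.580,.032,.128],down(.444))
E
```

```text
t 3.03 p [0.5748 0.0396 0.1286] f [-0.27 -0.48  0.35] w 0.0854 q [ 0.07  0.39  1.83  0.    0.91 -1.96]
n 1 rv/row [-0.0006  0.0025  0.0147]
[-0.0013, -0.0091, 0.0006]
```

Single slow rows are accurate. Finish centring, then grip.

>>> {"op": "jog_arm", "data": {
  "linear": [
    [0,-0.007,0],
    [0,0,0],
    [-0.001,-0.001,0.001],
    [0,0,0]
  ],
  "dr": [
    [0,0,0],
    [0,0,0],
    [0,0,0],
    [0,0,0]
  ]
}}

```text
t: 3.37
tool_pos: [0.5815, 0.0316, 0.1301]
tcp_rot: [[-0.897, -0.442, 0.007], [-0.442, 0.897, 0.001], [-0.007, -0.003, -1.0]]
force: [-0.2, -0.2, -0.4]
grip_width: 0.0852
```

>>> {"op": "jog_arm", "data": {
  "linear": [
    [0,0,0],
    [0,0,0],
    [0,0,0],
    [0,0,0],
    [0,0,0],
    [0,0,0]
  ],
  "dr": [
    [0,0,0],
    [0,0,0],
    [0,0,0],
    [0,0,0],
    [0,0,0],
    [0,0,0]
  ],
  "hand": 50,
  "newtons": 20
}}

```text
t: 3.87
tool_pos: [0.5817, 0.0315, 0.1306]
tcp_rot: [[-0.897, -0.442, 0.008], [-0.442, 0.897, 0.001], [-0.007, -0.003, -1.0]]
force: [-0.7, -0.0, 0.9]
grip_width: 0.0513
```

>>> {"op": "jog_arm", "data": {
  "linear": [
    [0,0,0],
    [0,0,0],
    [0,0,0],
    [0,0,0.006],
    [0,0,0],
    [0,0,0.002],
    [0,0,0]
  ],
  "dr": [
    [0,0,0],
    [0,0,0],
    [0,0,0],
    [0,-0.007,0],
    [0,0,0],
    [0,0,0],
    [0,0,0]
  ],
  "hand": 100
}}

```text
t: 4.45
tool_pos: [0.5813, 0.0317, 0.1211]
tcp_rot: [[-0.897, -0.442, 0.014], [-0.442, 0.897, 0.004], [-0.014, -0.002, -1.0]]
force: [-0.4, -0.5, 0.6]
grip_width: 0.0856
```

>>> {"op": "jog_arm", "data": {
  "linear": [
    [0,0,0],
    [0,0,0],
    [0,0,0],
    [0,0,0],
    [0,0,0],
    [0,0,0],
    [0,0,0],
    [0,0,0],
    [0,0,0]
  ],
  "dr": [
    [0,0,0],
    [0,0,0],
    [0,0,0],
    [0,0,0],
    [0,0,0],
    [0,0,0],
    [0,0,0],
    [0,0,0],
    [0,0,0]
  ],
  "hand": 20,
  "newtons": 30
}}

```text
t: 5.2
tool_pos: [0.5812, 0.0317, 0.121]
tcp_rot: [[-0.897, -0.442, 0.013], [-0.442, 0.897, 0.004], [-0.014, -0.002, -1.0]]
force: [0.6, -0.1, -0.1]
grip_width: 0.051
```

```bash
python3 - <<'E'
from h import *
st();s=snap('side','side2')['img'][160:280,270:430]
cv2.imwrite('pics/c4.png',cv2.resize(s,None,fx=4,fy=4,interpolation=cv2.INTER_CUBIC)[:,:,::-1])
E
```

```text
t 5.2 p [0.5812 0.0317 0.121 ] f [ 0.58 -0.15 -0.06] w 0.051 q [ 0.05  0.41  1.83  0.    0.89 -1.98]
```

View pics/c4.png

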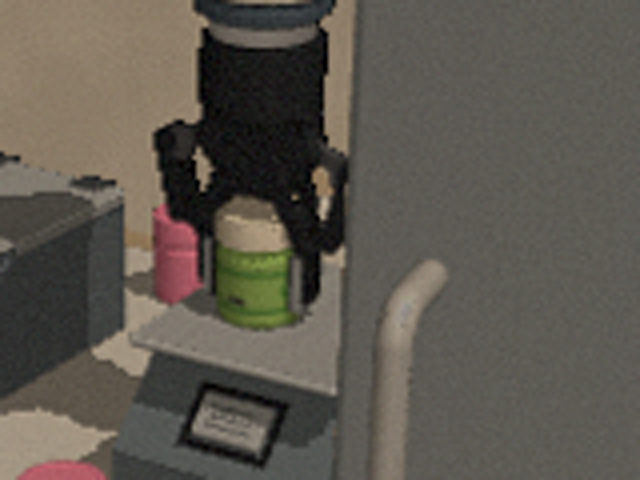

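>>> {"op": "jog_arm", "data": {
  "linear": [
    [0,0,-0.008],
    [0,0,-0.018],
    [0,0,-0.025],
    [0,0,-0.025],
    [0,0,-0.022],
    [0,0,-0.012],
    [0,0,-0.005],
    [0,0,0],
    [0,0,0]
  ],
  "dr": [
    [0,-0.004,0],
    [0,-0.004,0],
    [0,-0.004,0],
    [0,0,0],
    [0,0,0],
    [0,0,0],
    [0,0,0],
    [0,0,0],
    [0,0,0]
  ]
}}

```text
t: 6.0
tool_pos: [0.5762, 0.0306, 0.2421]
tcp_rot: [[-0.897, -0.442, 0.021], [-0.442, 0.897, 0.01], [-0.024, -0.0, -1.0]]
force: [-0.7, 0.2, -2.1]
grip_width: 0.0512
```

>>> {"op": "jog_arm", "data": {
  "linear": [
    [0.005,0.01,0],
    [0.01,0.02,0],
    [0.014,0.03,0],
    [0.014,0.031,0],
    [0.014,0.031,0],
    [0.014,0.031,0],
    [0.014,0.031,0],
    [0.014,0.031,0],
    [0.01,0.02,0],
    [0.005,0.01,0],
    [0,0,0],
    [0,0,0]
  ],
  "dr": [
    [0,0,0],
    [0,0,0],
    [0,0,0],
    [0,0,0],
    [0,0,0],
    [0,0,0],
    [0,0,0],
    [0,0,0],
    [0,0,0],
    [0,0,0],
    [0,0,0],
    [0,0,0]
  ]
}}

```text
t: 7.0
tool_pos: [0.3427, 0.2041, 0.2259]
tcp_rot: [[-0.898, -0.44, -0.0], [-0.44, 0.898, 0.004], [-0.001, 0.004, -1.0]]
force: [0.6, -0.1, -1.2]
grip_width: 0.0513
```

```bash
python3 - <<'E'
from h import *
o=st();print(o['tcp_rot'].round(3))
rows([.29,.27,.06],down(.444),n=8)
E
```

```text
t 7.0 p [0.3427 0.2041 0.2259] f [ 0.56 -0.07 -1.24] w 0.0513 q [ 0.53 -0.01  2.09  0.    1.06 -1.5 ]
[[-0.898 -0.44  -0.   ]
 [-0.44   0.898  0.004]
 [-0.001  0.004 -1.   ]]
n 8 rv/row [0.0005 0.0002 0.0014]
[0.0023, 0.0102, 0.0208]
[0.0023, 0.0102, 0.0208]
[0.0023, 0.0102, 0.0208]
[0.0024, 0.0102, 0.0208]
[0.0024, 0.0102, 0.0208]
[0.0024, 0.0102, 0.0207]
[0.0024, 0.0103, 0.0207]
[0.0024, 0.0103, 0.0207]
```

>>> {"op": "jog_arm", "data": {
  "linear": [
    [0.005,0.02,0.01],
    [0.006,0.025,0.02],
    [0.005,0.02,0.022],
    [0.003,0.01,0.022],
    [0,0,0.022],
    [0,0,0.022],
    [0,0,0.016],
    [0,0,0.01],
    [0,0,0.005],
    [0,0,0],
    [0,0,0]
  ],
  "dr": [
    [0,0,0],
    [0,0,0],
    [0,0,0],
    [0,0,0],
    [0,0,0],
    [0,0,0],
    [0,0,0],
    [0,0,0],
    [0,0,0],
    [0,0,0],
    [0,0,0]
  ]
}}

```text
t: 7.92
tool_pos: [0.2962, 0.2622, 0.0681]
tcp_rot: [[-0.901, -0.434, 0.001], [-0.434, 0.901, 0.002], [-0.001, 0.001, -1.0]]
force: [-0.9, 0.7, -1.2]
grip_width: 0.0513
```

```bash
python3 - <<'E'
from h import *
o=st();print(o['tcp_rot'].round(3))
E
```

```text
t 7.92 p [0.2962 0.2622 0.0681] f [-0.95  0.68 -1.16] w 0.0513 q [ 0.72  0.26  2.24  0.    0.64 -1.3 ]
[[-0.901 -0.434  0.001]
 [-0.434  0.901  0.002]
 [-0.001  0.001 -1.   ]]
```

Down to ~0.012, then feel for the worktop.

>>> {"op": "jog_arm", "data": {
  "linear": [
    [0,0,0.01],
    [0,0,0.014],
    [0,0,0.012],
    [0,0,0.007],
    [0,0,0.003],
    [0,0,0],
    [0,0,0]
  ],
  "dr": [
    [0,0,0],
    [0,0,0],
    [0,0,0],
    [0,0,0],
    [0,0,0],
    [0,0,0],
    [0,0,0]
  ]
}}

```text
t: 8.5
tool_pos: [0.3015, 0.2645, 0.0247]
tcp_rot: [[-0.902, -0.432, 0.008], [-0.432, 0.902, 0.007], [-0.01, 0.003, -1.0]]
force: [0.4, 0.4, -0.9]
grip_width: 0.0512
```

>>> {"op": "jog_arm", "data": {
  "linear": [
    [0,0,0.006],
    [0,0,0.005],
    [0,0,0.002],
    [0,0,0.001],
    [0,0,0]
  ],
  "dr": [
    [0,-0.005,0],
    [0,-0.005,0],
    [0,0,0],
    [0,0,0],
    [0,0,0]
  ]
}}

```text
t: 8.92
tool_pos: [0.3028, 0.2656, 0.0111]
tcp_rot: [[-0.902, -0.432, 0.021], [-0.431, 0.902, 0.015], [-0.025, 0.004, -1.0]]
force: [-0.3, 0.5, -1.8]
grip_width: 0.0511
```

>>> {"op": "jog_arm", "data": {
  "linear": [
    [0,0,0.001],
    [0,0,0.001],
    [0,0,0.001],
    [0,0,0]
  ],
  "dr": [
    [0,0.012,0],
    [0,0.012,0],
    [0,0,0],
    [0,0,0]
  ]
}}

```text
t: 9.25
tool_pos: [0.3029, 0.2658, 0.0079]
tcp_rot: [[-0.902, -0.432, -0.003], [-0.432, 0.902, 0.003], [0.002, 0.004, -1.0]]
force: [0.7, 0.1, -2.7]
grip_width: 0.0509
```

>>> {"op": "jog_arm", "data": {
  "linear": [
    [0,0,0.001],
    [0,0,0.0005],
    [0,0,0]
  ],
  "dr": [
    [0,0,0],
    [0,0,0],
    [0,0,0]
  ]
}}

```text
t: 9.5
tool_pos: [0.3031, 0.266, 0.0071]
tcp_rot: [[-0.902, -0.432, -0.003], [-0.432, 0.902, 0.003], [0.002, 0.004, -1.0]]
force: [0.2, -0.4, -0.9]
grip_width: 0.0509
```

>>> {"op": "jog_arm", "data": {
  "linear": [
    [0,0,0.001],
    [0,0,0]
  ],
  "dr": [
    [0,0,0],
    [0,0,0]
  ]
}}

```text
t: 9.67
tool_pos: [0.303, 0.266, 0.0071]
tcp_rot: [[-0.902, -0.432, -0.003], [-0.432, 0.902, 0.004], [0.001, 0.005, -1.0]]
force: [0.5, 0.0, -2.0]
grip_width: 0.0515
```

>>> {"op": "jog_arm", "data": {
  "linear": [
    [0,0,0.002],
    [0,0,0.002]
  ],
  "dr": [
    [0,0,0],
    [0,0,0]
  ]
}}

```text
t: 9.83
tool_pos: [0.3031, 0.2662, 0.0054]
tcp_rot: [[-0.902, -0.432, -0.003], [-0.432, 0.902, 0.004], [0.001, 0.005, -1.0]]
force: [-5.4, -9.4, 51.8]
grip_width: 0.0511
```

>>> {"op": "jog_arm", "data": {
  "linear": [
    [0,0,-0.0015],
    [0,0,0]
  ],
  "dr": [
    [0,0,0],
    [0,0,0]
  ]
}}

```text
t: 10.0
tool_pos: [0.3035, 0.2665, 0.0078]
tcp_rot: [[-0.902, -0.432, -0.001], [-0.432, 0.902, 0.005], [-0.001, 0.005, -1.0]]
force: [-0.1, -0.3, -1.9]
grip_width: 0.0512
```

>>> {"op": "jog_arm", "data": {
  "linear": [
    [0,0,0],
    [0,0,0],
    [0,0,0],
    [0,0,0],
    [0,0,0],
    [0,0,0],
    [0,0,-0.01],
    [0,0,-0.02],
    [0,0,-0.03],
    [0,0,-0.03],
    [0,0,-0.03],
    [0,0,-0.02]
  ],
  "dr": [
    [0,0,0],
    [0,0,0],
    [0,0,0],
    [0,0,0],
    [0,0,0],
    [0,0,0],
    [0,0,0],
    [0,0,0],
    [0,0,0],
    [0,0,0],
    [0,0,0],
    [0,0,0]
  ],
  "hand": 100
}}

```text
t: 11.0
tool_pos: [0.3004, 0.2629, 0.1478]
tcp_rot: [[-0.902, -0.432, -0.011], [-0.432, 0.902, -0.004], [0.012, 0.002, -1.0]]
force: [1.5, 0.4, 0.0]
grip_width: 0.0854
```

```bash
cat >> h.py <<'E'
PA=np.array([.452,.2655,.076]);YA=.375
PB=np.array([.525,-.016,.076]);YB=.444
def pushR(yaw):
    c,s=np.cos(yaw),np.sin(yaw);r=2**-.5
    return np.array([[-c*r,-s,c*r],[-s*r,c,s*r],[-r,0,-r]])
E
python3 - <<'E'
from h import *
o=st();snap('side','side3')
R=pushR(YA); print('standoff60',PA-R[:,2]*.06)
rows(PA-R[:,2]*.06,R,n=9)
E
```

```text
t 11.0 p [0.3004 0.2629 0.1478] f [1.54 0.39 0.04] w 0.0854 q [ 0.71  0.12  2.17  0.01  0.87 -1.31]
standoff60 [0.41252191 0.24996037 0.11842641]
n 9 rv/row [ 0.0034 -0.0881  0.0075]
[-0.0104, -0.0067, 0.0035]
[-0.0101, -0.0067, 0.0044]
[-0.0098, -0.0066, 0.0053]
[-0.0093, -0.0065, 0.0061]
[-0.0088, -0.0064, 0.007]
[-0.0082, -0.0063, 0.0077]
[-0.0075, -0.0062, 0.0084]
[-0.0068, -0.0061, 0.0091]
[-0.006, -0.006, 0.0097]
```

View pics/side3.png

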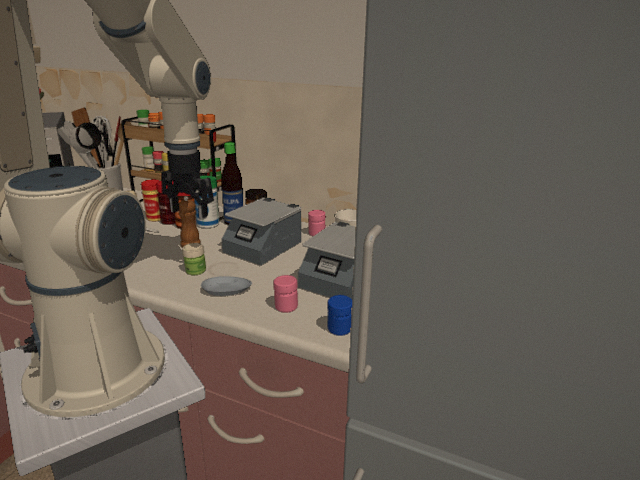

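>>> {"op": "jog_arm", "data": {
  "linear": [
    [-0.0105,-0.0067,0.0035],
    [-0.01,-0.0067,0.0045],
    [-0.01,-0.0067,0.005],
    [-0.0095,-0.0065,0.006],
    [-0.009,-0.0065,0.007],
    [-0.008,-0.006,0.0075],
    [-0.0075,-0.006,0.008],
    [-0.0065,-0.006,0.007],
    [-0.004,-0.003,0.003],
    [0,0,0],
    [0,0,0]
  ],
  "dr": [
    [0.003,-0.088,0.0075],
    [0.003,-0.088,0.0075],
    [0.003,-0.088,0.0075],
    [0.003,-0.088,0.0075],
    [0.003,-0.088,0.0075],
    [0.003,-0.088,0.0075],
    [0.003,-0.088,0.0075],
    [0.003,-0.088,0.0075],
    [0.003,-0.05,0.007],
    [0,0,0],
    [0,0,0]
  ],
  "hand": 0
}}

```text
t: 11.97
tool_pos: [0.3908, 0.248, 0.1387]
tcp_rot: [[-0.775, -0.367, 0.514], [-0.321, 0.93, 0.18], [-0.544, -0.026, -0.839]]
force: [-0.1, 0.1, 0.3]
grip_width: 0.0002
```

```bash
python3 - <<'E'
from h import *
o=st();print(o['tcp_rot'].round(3))
R=pushR(YA)
rows(PA-R[:,2]*.03,R,n=4)
E
```

```text
t 11.97 p [0.3908 0.248  0.1387] f [-0.1   0.14  0.33] w 0.0002 q [ 0.71  0.07  2.44 -1.18  0.22 -0.13]
[[-0.775 -0.367  0.514]
 [-0.321  0.93   0.18 ]
 [-0.544 -0.026 -0.839]]
n 4 rv/row [-0.0048 -0.0526  0.0042]
[-0.0032, -0.0013, 0.0145]
[-0.0024, -0.0013, 0.0146]
[-0.0017, -0.0014, 0.0147]
[-0.0009, -0.0015, 0.0148]
```

```bash
cat >> h.py <<'E'
def pushpose(P,yaw,phi,pitch,s,dn=.006):
    c,sn=np.cos(yaw),np.sin(yaw);r=2**-.5
    n=np.array([-c*r,-sn*r,r]); down_=np.array([-c*r,-sn*r,-r])
    z=np.array([np.cos(phi)*np.cos(pitch),np.sin(phi)*np.cos(pitch),-np.sin(pitch)])
    y=np.array([-sn,c,0]);y-=z*(y@z);y/=np.linalg.norm(y);x=np.cross(y,z)
    return P+down_*dn+x*.011+n*s,np.c_[x,y,z],n
E
python3 - <<'E'
from h import *
p,R,n=pushpose(PA,YA,.5,np.radians(60),.025)
print(p,R.round(3));rows(p,R,n=5)
E
```

```text
[0.42272144 0.25397518 0.08396731] [[-0.807 -0.394  0.439]
 [-0.318  0.917  0.24 ]
 [-0.497  0.054 -0.866]]
n 5 rv/row [-0.0167  0.0108  0.0032]
[0.0006, -0.001, 0.0127]
[0.0005, -0.0012, 0.0127]
[0.0003, -0.0014, 0.0126]
[0.0002, -0.0016, 0.0126]
[0.0001, -0.0018, 0.0126]
```

>>> {"op": "jog_arm", "data": {
  "linear": [
    [0.0005,-0.001,0.006],
    [0.0005,-0.001,0.012],
    [0.0005,-0.0015,0.012],
    [0,-0.0015,0.012],
    [0,-0.0015,0.008],
    [0,-0.001,0.004],
    [0,0,0],
    [0,0,0]
  ],
  "dr": [
    [-0.017,0.01,0.003],
    [-0.017,0.01,0.003],
    [-0.017,0.01,0.003],
    [-0.017,0.01,0.003],
    [-0.017,0.01,0.003],
    [0,0,0],
    [0,0,0],
    [0,0,0]
  ]
}}

```text
t: 12.63
tool_pos: [0.4214, 0.2537, 0.0944]
tcp_rot: [[-0.81, -0.395, 0.433], [-0.316, 0.917, 0.245], [-0.494, 0.061, -0.867]]
force: [-0.1, -0.6, -0.1]
grip_width: 0.0001
```

```bash
python3 - <<'E'
from h import *
o=st()
p,R,n=pushpose(PA,YA,.5,np.radians(60),.008)
rows(p,R,n=3)
# look: crops of both views with plate and tip
out=[]
for nme,box in(('side',(150,180,110,80)),('top',(215,250,90,70))):
    s=snap(nme,nme+'4');x,y,w,h=box
    tip=o['tool_pos'];ct=tip-.011*o['tcp_rot'][:,0]
    print(nme,'tcp px',proj(s,tip),'plate px',proj(s,PA))
    x,y=(proj(s,PA)-[45,40]).astype(int)
    out.append(cv2.resize(s['img'][y:y+80,x:x+90],(400,356),interpolation=cv2.INTER_CUBIC)); print('crop0',x,y)
cv2.imwrite('pics/c5.png',np.hstack(out)[:,:,::-1])
E
```

```text
t 12.63 p [0.4214 0.2537 0.0944] f [-0.12 -0.61 -0.14] w 0.0001 q [ 0.55  0.22  2.4  -1.28  0.02 -0.13]
n 3 rv/row [ 0.0022 -0.0012 -0.0009]
[-0.0002, -0.0007, 0.0087]
[-0.0002, -0.0007, 0.0087]
[-0.0002, -0.0006, 0.0087]
side tcp px [235.52409488 228.95591804] plate px [244.13744491 231.29061194]
crop0 199 191
top tcp px [267.00835311 291.4204388 ] plate px [262.34969126 279.41542957]
crop0 217 239
```

View pics/c5.png

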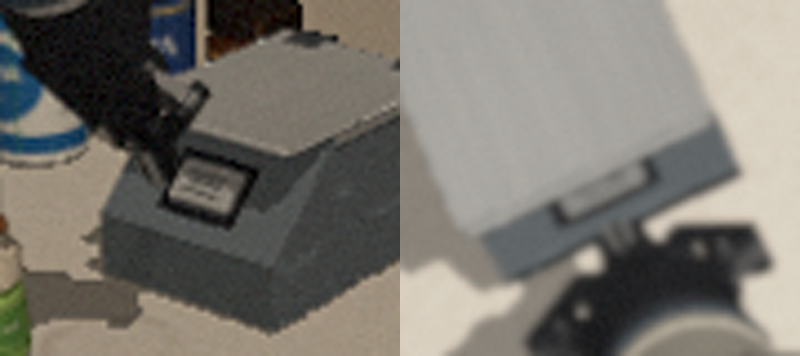

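```bash
cat >> h.py <<'E'
PA=np.array([.449,.262,.076]); PB=np.array([.522,-.019,.076])
E
python3 - <<'E'
from h import *
for pt in (66,70):
    p,R,n=pushpose(PA,YA,.53,np.radians(pt),.012,.008)
    print(p,n);rows(p,R,n=4)
E
```

```text
[0.42647148 0.25313217 0.07439922] [-0.65796825 -0.25899379  0.70710678]
n 4 rv/row [0.0017 0.0256 0.0012]
[0.0015, -0.001, 0.0049]
[0.0014, -0.001, 0.005]
[0.0012, -0.001, 0.005]
[0.0011, -0.001, 0.005]
[0.4262089  0.25302882 0.07510612] [-0.65796825 -0.25899379  0.70710678]
n 4 rv/row [0.0042 0.0429 0.0022]
[0.0015, -0.001, 0.0047]
[0.0013, -0.001, 0.0048]
[0.001, -0.001, 0.0048]
[0.0008, -0.001, 0.0049]
```

Use 68°.

>>> {"op": "jog_arm", "data": {
  "linear": [
    [0.0015,-0.001,0.003],
    [0.0015,-0.001,0.005],
    [0.001,-0.001,0.005],
    [0.001,-0.001,0.004],
    [0,0,0.001],
    [0,0,0],
    [0,0,0]
  ],
  "dr": [
    [0.003,0.035,0.002],
    [0.003,0.035,0.002],
    [0.003,0.035,0.002],
    [0.003,0.035,0.002],
    [0,0,0],
    [0,0,0],
    [0,0,0]
  ]
}}

```text
t: 13.32
tool_pos: [0.4258, 0.2515, 0.0901]
tcp_rot: [[-0.824, -0.387, 0.415], [-0.323, 0.921, 0.217], [-0.466, 0.045, -0.883]]
force: [-0.7, 0.0, 0.1]
grip_width: -0.0001
```

```bash
cat >> h.py <<'E'
def pf(P,yaw):
    o=st();R=o['tcp_rot'];z=R[:,2];c,s=np.cos(yaw),np.sin(yaw);r=2**-.5
    n=np.array([-c*r,-s*r,r]);e=o['tool_pos']-.011*R[:,0]-P
    print('pitch',np.degrees(np.arcsin(-z[2])).round(1),'gap',(e@n).round(4),'downslope',(e@np.array([-c*r,-s*r,-r])).round(4),'lat',(e@[-s,c,0]).round(4),'Fn',round(o['force']@n,2))
    print('1mm in, tool axes',(R.T@-n*1e-3).round(5), 'downslope axes',(R.T@np.array([-c*r,-s*r,-r])).round(2))
E
python3 -c "
from h import *
pf(PA,YA)"
```

```text
t 13.32 p [0.4258 0.2515 0.0901] f [-0.71  0.02  0.08] w -0.0001 q [ 0.55  0.23  2.37 -0.56  0.06 -0.85]
pitch 62.1 gap 0.0247 downslope -0.0025 lat -0.0013 Fn 0.52
1mm in, tool axes [-3.0e-04 -5.0e-05  9.5e-04] downslope axes [ 0.96 -0.02  0.3 ]
```

>>> {"op": "jog_arm", "data": {
  "linear": [
    [0.001,0,0.003],
    [0.001,0,0.003],
    [0.001,0,0.003],
    [0.001,0,0.003],
    [0.001,0,0.003],
    [0,0,0.001],
    [0,0,0],
    [0,0,0]
  ],
  "dr": [
    [0,0.03,0],
    [0,0.03,0],
    [0,0.03,0],
    [0,0.02,0],
    [0,0.01,0],
    [0,0,0],
    [0,0,0],
    [0,0,0]
  ]
}}

```text
t: 13.98
tool_pos: [0.4263, 0.2507, 0.0744]
tcp_rot: [[-0.862, -0.39, 0.324], [-0.35, 0.92, 0.174], [-0.366, 0.037, -0.93]]
force: [0.4, -0.1, 0.3]
grip_width: -0.0004
```

```bash
python3 -c "
from h import *
pf(PA,YA)"
```

```text
t 13.98 p [0.4263 0.2507 0.0744] f [ 0.41 -0.07  0.27] w -0.0004 q [ 0.54  0.27  2.3  -0.09  0.19 -1.34]
pitch 68.4 gap 0.0124 downslope 0.0089 lat -0.002 Fn -0.06
1mm in, tool axes [-4.0e-04 -4.0e-05  9.2e-04] downslope axes [ 0.92 -0.01  0.4 ]
```

>>> {"op": "jog_arm", "data": {
  "linear": [
    [-0.0006,0,0.0014],
    [-0.0006,0,0.0014],
    [-0.0006,0,0.0014],
    [-0.0006,0,0.0014],
    [-0.0006,0,0.0014],
    [0,0,0]
  ],
  "dr": [
    [0,0,0],
    [0,0,0],
    [0,0,0],
    [0,0,0],
    [0,0,0],
    [0,0,0]
  ]
}}

```text
t: 14.48
tool_pos: [0.4309, 0.2527, 0.0685]
tcp_rot: [[-0.862, -0.39, 0.325], [-0.351, 0.92, 0.174], [-0.367, 0.036, -0.93]]
force: [0.4, 0.4, -0.3]
grip_width: 0.0
```

>>> {"op": "jog_arm", "data": {
  "linear": [
    [-0.0004,0,0.0009],
    [-0.0004,0,0.0009],
    [-0.0004,0,0.0009],
    [0,0,0]
  ],
  "dr": [
    [0,0,0],
    [0,0,0],
    [0,0,0],
    [0,0,0]
  ]
}}

```text
t: 14.82
tool_pos: [0.4331, 0.2537, 0.0661]
tcp_rot: [[-0.862, -0.39, 0.325], [-0.351, 0.92, 0.174], [-0.367, 0.036, -0.93]]
force: [-0.4, 0.0, 1.1]
grip_width: -0.0002
```

```bash
python3 -c "
from h import *
pf(PA,YA)"
```

```text
t 14.82 p [0.4331 0.2537 0.0661] f [-0.39  0.02  1.06] w -0.0002 q [ 0.54  0.3   2.29 -0.1   0.17 -1.33]
pitch 68.4 gap 0.0012 downslope 0.0095 lat -0.0018 Fn 1.01
1mm in, tool axes [-4.0e-04 -4.0e-05  9.2e-04] downslope axes [ 0.92 -0.01  0.4 ]
```

>>> {"op": "jog_arm", "data": {
  "linear": [
    [-0.0004,0,0.0009]
  ],
  "dr": [
    [0,0,0]
  ]
}}

```text
t: 14.9
tool_pos: [0.4337, 0.2539, 0.0653]
tcp_rot: [[-0.862, -0.39, 0.325], [-0.351, 0.92, 0.174], [-0.367, 0.036, -0.93]]
force: [-0.3, 0.1, -0.5]
grip_width: -0.0003
```

>>> {"op": "jog_arm", "data": {
  "linear": [
    [-0.0004,0,0.0009]
  ],
  "dr": [
    [0,0,0]
  ]
}}

```text
t: 14.98
tool_pos: [0.4344, 0.2542, 0.0646]
tcp_rot: [[-0.862, -0.39, 0.325], [-0.351, 0.92, 0.174], [-0.367, 0.036, -0.93]]
force: [-0.2, 0.4, -0.1]
grip_width: -0.0002
```

>>> {"op": "jog_arm", "data": {
  "linear": [
    [-0.0004,0,0.0009]
  ],
  "dr": [
    [0,0,0]
  ]
}}

```text
t: 15.07
tool_pos: [0.4351, 0.2546, 0.0639]
tcp_rot: [[-0.862, -0.39, 0.325], [-0.351, 0.92, 0.174], [-0.367, 0.036, -0.93]]
force: [-0.3, 0.5, 0.4]
grip_width: -0.0006
```

>>> {"op": "jog_arm", "data": {
  "linear": [
    [-0.0004,0,0.0009]
  ],
  "dr": [
    [0,0,0]
  ]
}}

```text
t: 15.15
tool_pos: [0.4358, 0.2549, 0.0632]
tcp_rot: [[-0.862, -0.39, 0.325], [-0.351, 0.92, 0.174], [-0.367, 0.036, -0.93]]
force: [0.1, -0.6, 0.2]
grip_width: -0.0
```

>>> {"op": "jog_arm", "data": {
  "linear": [
    [-0.0004,0,0.0009],
    [-0.0004,0,0.0009]
  ],
  "dr": [
    [0,0,0],
    [0,0,0]
  ]
}}

```text
t: 15.32
tool_pos: [0.4373, 0.2556, 0.0616]
tcp_rot: [[-0.862, -0.39, 0.325], [-0.351, 0.92, 0.174], [-0.367, 0.036, -0.93]]
force: [0.3, -0.4, -0.3]
grip_width: -0.0003
```

>>> {"op": "jog_arm", "data": {
  "linear": [
    [-0.0004,0,0.0009],
    [-0.0004,0,0.0009]
  ],
  "dr": [
    [0,0,0],
    [0,0,0]
  ]
}}

```text
t: 15.48
tool_pos: [0.4384, 0.2561, 0.0601]
tcp_rot: [[-0.862, -0.39, 0.325], [-0.351, 0.92, 0.173], [-0.366, 0.036, -0.93]]
force: [-4.4, -2.7, 9.9]
grip_width: 0.0003
```

>>> {"op": "jog_arm", "data": {
  "linear": [
    [-0.0004,0,0.0009]
  ],
  "dr": [
    [0,0,0]
  ]
}}

```text
t: 15.57
tool_pos: [0.4387, 0.2562, 0.0595]
tcp_rot: [[-0.862, -0.39, 0.324], [-0.351, 0.92, 0.173], [-0.366, 0.035, -0.93]]
force: [-5.1, -2.1, 11.4]
grip_width: -0.0005
```

>>> {"op": "jog_arm", "data": {
  "linear": [
    [-0.0004,0,0.0009]
  ],
  "dr": [
    [0,0,0]
  ]
}}

```text
t: 15.65
tool_pos: [0.4389, 0.2562, 0.0588]
tcp_rot: [[-0.862, -0.39, 0.324], [-0.351, 0.92, 0.173], [-0.365, 0.035, -0.93]]
force: [-5.9, -2.2, 11.8]
grip_width: -0.0001
```

>>> {"op": "jog_arm", "data": {
  "linear": [
    [-0.0006,0,0.0009]
  ],
  "dr": [
    [0,0,0]
  ]
}}

```text
t: 15.73
tool_pos: [0.4393, 0.2564, 0.0583]
tcp_rot: [[-0.862, -0.39, 0.324], [-0.351, 0.92, 0.173], [-0.365, 0.035, -0.93]]
force: [-6.3, -2.6, 13.3]
grip_width: 0.0001
```

>>> {"op": "jog_arm", "data": {
  "linear": [
    [-0.0006,0,0.0009]
  ],
  "dr": [
    [0,0,0]
  ]
}}

```text
t: 15.82
tool_pos: [0.4395, 0.2564, 0.0579]
tcp_rot: [[-0.862, -0.39, 0.323], [-0.351, 0.92, 0.172], [-0.364, 0.035, -0.931]]
force: [-14.7, -5.6, 26.5]
grip_width: 0.0
```

>>> {"op": "jog_arm", "data": {
  "linear": [
    [-0.0006,0,0.0009]
  ],
  "dr": [
    [0,0,0]
  ]
}}

```text
t: 15.9
tool_pos: [0.4396, 0.2565, 0.0577]
tcp_rot: [[-0.863, -0.39, 0.323], [-0.351, 0.92, 0.172], [-0.364, 0.035, -0.931]]
force: [-17.0, -6.9, 33.4]
grip_width: 0.0
```

```bash
python3 -c "
from h import *
pf(PA,YA)"
```

```text
t 15.9 p [0.4396 0.2565 0.0577] f [-17.01  -6.88  33.45] w 0.0 q [ 0.54  0.33  2.28 -0.11  0.16 -1.33]
pitch 68.5 gap -0.0097 downslope 0.0104 lat -0.0016 Fn 36.62
1mm in, tool axes [-4.0e-04 -4.0e-05  9.2e-04] downslope axes [ 0.92 -0.01  0.4 ]
```

```bash
cat >> h.py <<'E'
OA=PA*[1,1,0]+.0745*np.array([np.cos(YA),np.sin(YA),0]); OB=PB*[1,1,0]+.0745*np.array([np.cos(YB),np.sin(YB),0])
def lidpt(O,yaw,th,r=.17,y=0,up=0):
    x=.095-r*np.cos(th)+up*np.sin(th);z=.1115+r*np.sin(th)+up*np.cos(th);c,s=np.cos(yaw),np.sin(yaw)
    return O+np.array([c*x-s*y,s*x+c*y,z])
E
python3 - <<'E'
from h import *
s=snap('side','side5');b=load('side4')
d=np.abs(s['img'].astype(int)-b['img']).sum(2)
for y in(-.05,.0,.05):
    u,v=proj(s,lidpt(OA,YA,1.15,.13,y)).astype(int);print(u,v,d[v-5:v+6,u-5:u+6].mean(),s['img'][v,u])
E
```

```text
283 170 6.710743801652892 [141 122 104]
268 167 6.7272727272727275 [139 122 102]
255 164 6.454545454545454 [142 125 105]
```

>>> {"op": "jog_arm", "data": {
  "linear": [
    [0.0008,0,-0.002],
    [0.0012,0,-0.0028],
    [0.0012,0,-0.0028],
    [-0.002,0,-0.0009],
    [-0.0022,0,-0.0009],
    [-0.002,0,-0.0009],
    [0,0,0],
    [0,0,0]
  ],
  "dr": [
    [0,0,0],
    [0,0,0],
    [0,0,0],
    [0,0,0],
    [0,0,0],
    [0,0,0],
    [0,0,0],
    [0,0,0]
  ]
}}

```text
t: 16.62
tool_pos: [0.4393, 0.256, 0.0699]
tcp_rot: [[-0.862, -0.39, 0.324], [-0.351, 0.92, 0.173], [-0.365, 0.035, -0.93]]
force: [-0.4, -0.6, -0.1]
grip_width: 0.0002
```

```bash
python3 -c "
from h import *
pf(PA,YA)"
```

```text
t 16.62 p [0.4393 0.256  0.0699] f [-0.39 -0.63 -0.15] w 0.0002 q [ 0.54  0.3   2.28 -0.09  0.19 -1.35]
pitch 68.5 gap -0.0008 downslope 0.0022 lat -0.0019 Fn 0.32
1mm in, tool axes [-4.0e-04 -4.0e-05  9.2e-04] downslope axes [ 0.92 -0.01  0.4 ]
```

>>> {"op": "jog_arm", "data": {
  "linear": [
    [-0.0004,0,0.0009],
    [-0.0004,0,0.0009],
    [-0.0004,0,0.0009],
    [-0.0004,0,0.0009]
  ],
  "dr": [
    [0,0,0],
    [0,0,0],
    [0,0,0],
    [0,0,0]
  ]
}}

```text
t: 16.95
tool_pos: [0.4421, 0.2573, 0.0667]
tcp_rot: [[-0.862, -0.39, 0.324], [-0.351, 0.92, 0.173], [-0.365, 0.035, -0.93]]
force: [0.3, -0.8, 0.5]
grip_width: 0.0002
```

>>> {"op": "jog_arm", "data": {
  "linear": [
    [-0.0005,0,0.0009],
    [-0.0005,0,0.0009]
  ],
  "dr": [
    [0,0,0],
    [0,0,0]
  ]
}}

```text
t: 17.12
tool_pos: [0.4434, 0.2578, 0.065]
tcp_rot: [[-0.862, -0.39, 0.323], [-0.352, 0.92, 0.172], [-0.364, 0.035, -0.931]]
force: [-3.4, -1.9, 5.2]
grip_width: -0.0001
```

>>> {"op": "jog_arm", "data": {
  "linear": [
    [-0.0005,0,0.0009],
    [-0.0005,0,0.0009]
  ],
  "dr": [
    [0,0,0],
    [0,0,0]
  ]
}}

```text
t: 17.28
tool_pos: [0.4444, 0.2582, 0.0637]
tcp_rot: [[-0.863, -0.39, 0.322], [-0.352, 0.92, 0.172], [-0.364, 0.035, -0.931]]
force: [-7.4, -2.8, 11.6]
grip_width: -0.0002
```

>>> {"op": "jog_arm", "data": {
  "linear": [
    [-0.0005,0,0.0009]
  ],
  "dr": [
    [0,0,0]
  ]
}}

```text
t: 17.37
tool_pos: [0.4449, 0.2584, 0.0632]
tcp_rot: [[-0.863, -0.39, 0.322], [-0.352, 0.92, 0.172], [-0.363, 0.035, -0.931]]
force: [-6.8, -3.1, 13.3]
grip_width: -0.0
```

>>> {"op": "jog_arm", "data": {
  "linear": [
    [-0.0005,0,0.0009]
  ],
  "dr": [
    [0,0,0]
  ]
}}

```text
t: 17.45
tool_pos: [0.4454, 0.2586, 0.0627]
tcp_rot: [[-0.863, -0.39, 0.322], [-0.352, 0.92, 0.172], [-0.363, 0.035, -0.931]]
force: [-6.8, -2.4, 12.6]
grip_width: 0.0003
```

>>> {"op": "jog_arm", "data": {
  "linear": [
    [-0.0004,0,0.0007]
  ],
  "dr": [
    [0,0,0]
  ]
}}

```text
t: 17.53
tool_pos: [0.4456, 0.2587, 0.0624]
tcp_rot: [[-0.863, -0.39, 0.322], [-0.352, 0.92, 0.171], [-0.363, 0.035, -0.931]]
force: [-5.1, -2.3, 11.6]
grip_width: 0.0002
```

>>> {"op": "jog_arm", "data": {
  "linear": [
    [-0.0004,0,0.0007]
  ],
  "dr": [
    [0,0,0]
  ]
}}

```text
t: 17.62
tool_pos: [0.4459, 0.2588, 0.0621]
tcp_rot: [[-0.863, -0.39, 0.322], [-0.352, 0.92, 0.171], [-0.363, 0.035, -0.931]]
force: [-7.0, -2.4, 12.2]
grip_width: -0.0002
```

>>> {"op": "jog_arm", "data": {
  "linear": [
    [-0.0004,0,0.0007]
  ],
  "dr": [
    [0,0,0]
  ]
}}

```text
t: 17.7
tool_pos: [0.4462, 0.2589, 0.0619]
tcp_rot: [[-0.863, -0.39, 0.322], [-0.352, 0.92, 0.171], [-0.363, 0.035, -0.931]]
force: [-6.8, -2.6, 12.4]
grip_width: -0.0002
```

>>> {"op": "jog_arm", "data": {
  "linear": [
    [-0.0004,0,0.0007]
  ],
  "dr": [
    [0,0,0]
  ]
}}

```text
t: 17.78
tool_pos: [0.4464, 0.259, 0.0615]
tcp_rot: [[-0.863, -0.39, 0.321], [-0.352, 0.92, 0.171], [-0.362, 0.034, -0.931]]
force: [-7.9, -3.4, 13.9]
grip_width: -0.0003
```

```bash
python3 -c "
from h import *
pf(PA,YA)"
```

```text
t 17.78 p [0.4464 0.259  0.0615] f [-7.89 -3.44 13.85] w -0.0003 q [ 0.53  0.33  2.26 -0.09  0.18 -1.35]
pitch 68.7 gap -0.0122 downslope 0.0027 lat -0.0017 Fn 15.88
1mm in, tool axes [-4.0e-04 -4.0e-05  9.1e-04] downslope axes [ 0.92 -0.01  0.4 ]
```

```bash
cat >> h.py <<'E'
def lidopen(name,O,yaw,ref='side4'):
    s=snap('side',name);b=load(ref);d=np.abs(s['img'].astype(int)-b['img']).sum(2)
    for y in(-.05,.0,.05):
        u,v=proj(s,lidpt(O,yaw,1.15,.13,y)).astype(int);print('lid?',u,v,d[v-5:v+6,u-5:u+6].mean().round(1),s['img'][v,u])
E
python3 -c "
from h import *
lidopen('side6',OA,YA)"
```

```text
lid? 283 170 156.3 [73 68 61]
lid? 268 167 157.0 [78 72 67]
lid? 255 164 147.0 [82 77 70]
```

```bash
cat >> h.py <<'E'
def favg(yaw,k=12):
    c,s=np.cos(yaw),np.sin(yaw);r=2**-.5;n=np.array([-c*r,-s*r,r]);F=[]
    for i in range(k): eyes.snapshot('top');F.append(observe()['force'])
    F=np.array(F);print('Fn',(F@n).round(1),'mean',(F@n).mean().round(2),'vec',F.mean(0).round(2),observe()['tool_pos'].round(4))
E
python3 -c "
from h import *
favg(YA)"
```

```text
Fn [14.5 14.9 14.9 14.4 14.5 14.2 15.7 15.2 15.  13.9 13.9 15. ] mean 14.67 vec [-6.87 -3.22 13.17] [0.4464 0.259  0.0616]
```

>>> {"op": "jog_arm", "data": {
  "linear": [
    [0.002,0,-0.005],
    [0.004,0,-0.009],
    [0.006,0,-0.015],
    [0.006,0,-0.025],
    [0.006,0,-0.03],
    [0.003,0,-0.025],
    [0,0,-0.01],
    [0,0,0],
    [0,0,0]
  ],
  "dr": [
    [0,0,0],
    [0,0,0],
    [0,0,0],
    [0,0,0],
    [0,0,0],
    [0,0,0],
    [0,0,0],
    [0,0,0],
    [0,0,0]
  ]
}}

```text
t: 19.18
tool_pos: [0.3799, 0.2268, 0.1666]
tcp_rot: [[-0.863, -0.39, 0.32], [-0.352, 0.92, 0.171], [-0.361, 0.035, -0.932]]
force: [0.5, 0.4, -0.3]
grip_width: -0.0001
```

```bash
python3 - <<'E'
from h import *
o=st();favg(YA,4)
p,R,n=pushpose(PB,YB,.25,np.radians(68),.05,.002)
p=p+[0,0,.05]
print(p,R.round(3));rows(p,R,n=11)
E
```

```text
t 19.18 p [0.3799 0.2268 0.1666] f [ 0.54  0.4  -0.29] w -0.0001 q [ 0.55 -0.01  2.32 -0.05  0.46 -1.37]
Fn [ 0.2  0.4  0.  -0.1] mean 0.11 vec [-0.15 -0.06 -0.  ] [0.3797 0.2266 0.1651]
[ 0.47956135 -0.03918706  0.15588717] [[-0.839 -0.404  0.363]
 [-0.399  0.912  0.093]
 [-0.369 -0.067 -0.927]]
n 11 rv/row [ 0.008  -0.0011 -0.0048]
[0.001, -0.0258, -0.0004]
[0.0011, -0.0258, -0.0002]
[0.0012, -0.0258, -0.0]
[0.0013, -0.0258, 0.0002]
[0.0015, -0.0258, 0.0004]
[0.0016, -0.0258, 0.0006]
[0.0017, -0.0258, 0.0008]
[0.0018, -0.0257, 0.001]
[0.002, -0.0257, 0.0012]
[0.0021, -0.0257, 0.0014]
[0.0022, -0.0257, 0.0016]
```

>>> {"op": "jog_arm", "data": {
  "linear": [
    [0.001,-0.012,-0.003],
    [0.001,-0.022,-0.002],
    [0.001,-0.026,-0.002],
    [0.0013,-0.026,0],
    [0.0015,-0.026,0],
    [0.0016,-0.026,0],
    [0.0017,-0.026,0],
    [0.0018,-0.026,0.001],
    [0.002,-0.022,0.001],
    [0.002,-0.012,0.001],
    [0,0,0],
    [0,0,0]
  ],
  "dr": [
    [0.008,0,-0.005],
    [0.008,0,-0.005],
    [0.008,0,-0.005],
    [0.008,0,-0.005],
    [0.008,0,-0.005],
    [0.008,0,-0.005],
    [0.008,0,-0.005],
    [0.008,0,-0.005],
    [0.008,0,-0.005],
    [0.008,0,-0.005],
    [0,0,0],
    [0,0,0]
  ]
}}

```text
t: 20.38
tool_pos: [0.4577, 0.0043, 0.1541]
tcp_rot: [[-0.85, -0.408, 0.334], [-0.403, 0.911, 0.089], [-0.341, -0.059, -0.938]]
force: [-0.6, 0.2, -0.1]
grip_width: -0.0002
```

```bash
python3 - <<'E'
from h import *
pf(PB,YB)
p,R,n=pushpose(PB,YB,.25,np.radians(68),.02,.002)
rows(p,R,n=7)
E
```

```text
t 20.38 p [0.4577 0.0043 0.1541] f [-0.58  0.18 -0.09] w -0.0002 q [-0.08  0.05  2.29  0.25  0.48 -2.29]
pitch 69.8 gap 0.0845 downslope -0.0312 lat 0.0486 Fn 0.25
1mm in, tool axes [-4.2e-04  6.0e-05  9.0e-04] downslope axes [0.91 0.03 0.42]
n 7 rv/row [ 0.0013 -0.0043  0.0001]
[0.0004, -0.0063, 0.0108]
[0.0004, -0.0063, 0.0108]
[0.0005, -0.0063, 0.0108]
[0.0005, -0.0062, 0.0108]
[0.0006, -0.0062, 0.0109]
[0.0006, -0.0062, 0.0109]
[0.0007, -0.0062, 0.0109]
```

>>> {"op": "jog_arm", "data": {
  "linear": [
    [0,-0.012,0.002],
    [0,-0.014,0.008],
    [0.001,-0.01,0.012],
    [0.001,-0.006,0.014],
    [0.001,0,0.014],
    [0.001,0,0.012],
    [0.001,0,0.008],
    [0,0,0.004],
    [0,0,0],
    [0,0,0]
  ],
  "dr": [
    [0,-0.005,0],
    [0,-0.005,0],
    [0,-0.005,0],
    [0,-0.005,0],
    [0,-0.005,0],
    [0,-0.005,0],
    [0,0,0],
    [0,0,0],
    [0,0,0],
    [0,0,0]
  ]
}}

```text
t: 21.22
tool_pos: [0.4948, -0.0226, 0.078]
tcp_rot: [[-0.841, -0.413, 0.35], [-0.403, 0.909, 0.106], [-0.362, -0.052, -0.931]]
force: [-0.7, -0.2, -0.1]
grip_width: 0.0001
```

```bash
python3 - <<'E'
from h import *
pf(PB,YB)
p,R,n=pushpose(PB,YB,.25,np.radians(68),.005,.002)
rows(p,R,n=5)
s=snap('top','top7')
x,y=(proj(s,PB)-[45,40]).astype(int);print(x,y,proj(s,PB),proj(s,observe()['tool_pos']))
cv2.imwrite('pics/c6.png',cv2.resize(s['img'][y:y+80,x:x+90],(540,480),interpolation=cv2.INTER_CUBIC)[:,:,::-1])
E
```

```text
t 21.22 p [ 0.4948 -0.0226  0.078 ] f [-0.74 -0.21 -0.08] w 0.0001 q [-0.16  0.27  2.28  0.58  0.3  -2.7 ]
pitch 68.6 gap 0.0154 downslope 0.007 lat 0.0085 Fn 0.48
1mm in, tool axes [-4.0e-04  5.0e-05  9.1e-04] downslope axes [0.92 0.02 0.4 ]
n 5 rv/row [ 0.0036 -0.0014  0.0006]
[-0.0018, -0.0016, 0.0016]
[-0.0017, -0.0016, 0.0016]
[-0.0017, -0.0016, 0.0016]
[-0.0017, -0.0016, 0.0016]
[-0.0017, -0.0016, 0.0016]
334 201 [379.71591185 241.2299126 ] [382.45785223 252.15924668]
```

View pics/c6.png

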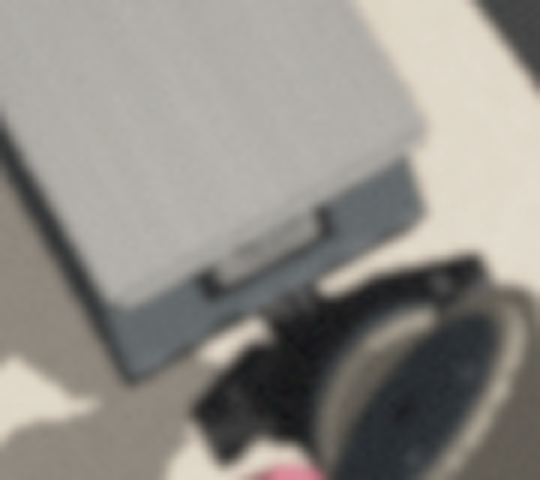

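```bash
python3 - <<'E'
from h import *
PB=PB+.0025*np.array([-np.sin(YB),np.cos(YB),0])
_,R,_=pushpose(PB,.15,.0,np.radians(68),0,0)
c,s=np.cos(YB),np.sin(YB);r=2**-.5
n=np.array([-c*r,-s*r,r]);d=np.array([-c*r,-s*r,-r])
p=PB+d*.003+n*.010+.011*R[:,0]
print(p,R.round(3));rows(p,R,n=5)
E
```

```text
[ 0.50252467 -0.02221755  0.07686895] [[-0.918 -0.129  0.375]
 [-0.139  0.99   0.   ]
 [-0.371 -0.052 -0.927]]
n 5 rv/row [0.0219 0.0012 0.0553]
[-0.0012, -0.0005, 0.0008]
[-0.0013, -0.0005, 0.0008]
[-0.0013, -0.0004, 0.0008]
[-0.0013, -0.0003, 0.0008]
[-0.0013, -0.0002, 0.0008]
```

>>> {"op": "jog_arm", "data": {
  "linear": [
    [0,0,0],
    [0,0,0],
    [0,0,0],
    [0,0,0],
    [-0.001,0,0],
    [0,0,0],
    [0,0,0]
  ],
  "dr": [
    [0.02,0,0.055],
    [0.02,0,0.055],
    [0.02,0,0.055],
    [0.02,0,0.055],
    [0.01,0,0.03],
    [0,0,0],
    [0,0,0]
  ]
}}

```text
t: 21.85
tool_pos: [0.4975, -0.0211, 0.0831]
tcp_rot: [[-0.911, -0.15, 0.383], [-0.155, 0.988, 0.018], [-0.381, -0.043, -0.923]]
force: [0.2, -0.2, -0.2]
grip_width: -0.0002
```

```bash
python3 - <<'E'
from h import *
pf(PB,YB)
E
```

```text
t 21.85 p [ 0.4975 -0.0211  0.0831] f [ 0.19 -0.2  -0.25] w -0.0002 q [-0.08  0.25  2.3   0.24  0.2  -2.04]
pitch 67.4 gap 0.0174 downslope 0.0014 lat 0.0058 Fn -0.23
1mm in, tool axes [-0.00036  0.00023  0.0009 ] downslope axes [ 0.9  -0.17  0.4 ]
```

>>> {"op": "jog_arm", "data": {
  "linear": [
    [-0.0007,0.0001,0.0018],
    [-0.0007,0.0001,0.0018],
    [-0.0007,0.0001,0.0018],
    [-0.0007,0.0001,0.0018],
    [-0.0007,0.0001,0.0018],
    [-0.0007,0.0001,0.0018],
    [-0.0007,0.0001,0.0018],
    [0,0,0]
  ],
  "dr": [
    [0,0,0],
    [0,0,0],
    [0,0,0],
    [0,0,0],
    [0,0,0],
    [0,0,0],
    [0,0,0],
    [0,0,0]
  ]
}}

```text
t: 22.52
tool_pos: [0.5082, -0.0198, 0.073]
tcp_rot: [[-0.91, -0.153, 0.385], [-0.158, 0.987, 0.018], [-0.382, -0.044, -0.923]]
force: [0.0, -0.0, 0.2]
grip_width: -0.0003
```

>>> {"op": "jog_arm", "data": {
  "linear": [
    [-0.0004,0.0002,0.0009],
    [-0.0004,0.0002,0.0009]
  ],
  "dr": [
    [0,0,0],
    [0,0,0]
  ]
}}

```text
t: 22.68
tool_pos: [0.5095, -0.0193, 0.0713]
tcp_rot: [[-0.911, -0.152, 0.384], [-0.158, 0.987, 0.018], [-0.382, -0.044, -0.923]]
force: [0.5, -0.7, -0.4]
grip_width: -0.0
```

>>> {"op": "jog_arm", "data": {
  "linear": [
    [-0.0004,0.0002,0.0009],
    [-0.0004,0.0002,0.0009]
  ],
  "dr": [
    [0,0,0],
    [0,0,0]
  ]
}}

```text
t: 22.85
tool_pos: [0.511, -0.0187, 0.0697]
tcp_rot: [[-0.911, -0.153, 0.384], [-0.158, 0.987, 0.018], [-0.382, -0.044, -0.923]]
force: [-0.6, -0.9, -0.3]
grip_width: 0.0
```

```bash
python3 - <<'E'
from h import *
pf(PB,YB)
E
```

```text
t 22.85 p [ 0.511  -0.0187  0.0697] f [-0.58 -0.9  -0.28] w 0.0 q [-0.07  0.3   2.28  0.27  0.17 -2.06]
pitch 67.4 gap -0.0014 downslope 0.0015 lat 0.0023 Fn 0.44
1mm in, tool axes [-0.00036  0.00023  0.0009 ] downslope axes [ 0.9  -0.17  0.4 ]
```

>>> {"op": "jog_arm", "data": {
  "linear": [
    [-0.0004,0.0002,0.0009],
    [-0.0004,0.0002,0.0009]
  ],
  "dr": [
    [0,0,0],
    [0,0,0]
  ]
}}

```text
t: 23.02
tool_pos: [0.5125, -0.018, 0.0683]
tcp_rot: [[-0.911, -0.153, 0.384], [-0.158, 0.987, 0.018], [-0.382, -0.044, -0.923]]
force: [-0.0, 1.1, 0.6]
grip_width: 0.0
```

>>> {"op": "jog_arm", "data": {
  "linear": [
    [-0.0004,0.0002,0.0009],
    [-0.0004,0.0002,0.0009]
  ],
  "dr": [
    [0,0,0],
    [0,0,0]
  ]
}}

```text
t: 23.18
tool_pos: [0.5137, -0.0174, 0.0668]
tcp_rot: [[-0.911, -0.153, 0.384], [-0.158, 0.987, 0.018], [-0.382, -0.044, -0.923]]
force: [-2.6, -1.8, 4.0]
grip_width: 0.0
```

>>> {"op": "jog_arm", "data": {
  "linear": [
    [-0.0004,0.0002,0.0009]
  ],
  "dr": [
    [0,0,0]
  ]
}}

```text
t: 23.27
tool_pos: [0.5143, -0.0171, 0.0661]
tcp_rot: [[-0.911, -0.153, 0.384], [-0.158, 0.987, 0.018], [-0.382, -0.044, -0.923]]
force: [-2.7, -0.8, 5.5]
grip_width: 0.0003
```

>>> {"op": "jog_arm", "data": {
  "linear": [
    [-0.0004,0.0002,0.0009]
  ],
  "dr": [
    [0,0,0]
  ]
}}

```text
t: 23.35
tool_pos: [0.5149, -0.0169, 0.0655]
tcp_rot: [[-0.911, -0.153, 0.384], [-0.158, 0.987, 0.018], [-0.382, -0.044, -0.923]]
force: [-3.7, -0.8, 5.0]
grip_width: 0.0002
```

>>> {"op": "jog_arm", "data": {
  "linear": [
    [-0.0004,0.0002,0.0009]
  ],
  "dr": [
    [0,0,0]
  ]
}}

```text
t: 23.43
tool_pos: [0.5155, -0.0166, 0.0648]
tcp_rot: [[-0.911, -0.153, 0.384], [-0.158, 0.987, 0.018], [-0.382, -0.044, -0.923]]
force: [-4.5, -1.6, 6.1]
grip_width: 0.0003
```

>>> {"op": "jog_arm", "data": {
  "linear": [
    [-0.0004,0.0002,0.0009]
  ],
  "dr": [
    [0,0,0]
  ]
}}

```text
t: 23.52
tool_pos: [0.5161, -0.0164, 0.0642]
tcp_rot: [[-0.911, -0.152, 0.384], [-0.158, 0.987, 0.018], [-0.382, -0.044, -0.923]]
force: [-3.7, -1.3, 5.6]
grip_width: -0.0001
```

```bash
python3 - <<'E'
from h import *
pf(PB,YB)
E
```

```text
t 23.52 p [ 0.5161 -0.0164  0.0642] f [-3.75 -1.27  5.58] w -0.0001 q [-0.06  0.32  2.28  0.27  0.16 -2.05]
pitch 67.4 gap -0.0093 downslope 0.0014 lat 0.0022 Fn 6.72
1mm in, tool axes [-0.00036  0.00023  0.0009 ] downslope axes [ 0.9  -0.17  0.4 ]
```

>>> {"op": "jog_arm", "data": {
  "linear": [
    [-0.0003,0.0002,0.0007]
  ],
  "dr": [
    [0,0,0]
  ]
}}

```text
t: 23.6
tool_pos: [0.5165, -0.0161, 0.0637]
tcp_rot: [[-0.911, -0.152, 0.384], [-0.158, 0.987, 0.018], [-0.382, -0.044, -0.923]]
force: [-3.6, -1.4, 5.2]
grip_width: 0.0003
```

```bash
python3 - <<'E'
from h import *
lidopen('side8',OB,YB);favg(YB)
E
```

```text
lid? 369 192 8.1 [91 89 86]
lid? 350 189 7.7 [144 130 106]
lid? 332 186 8.4 [143 128 107]
Fn [5.3 7.5 6.2 5.2 5.5 6.1 6.8 5.6 5.5 5.5 4.9 6.7] mean 5.89 vec [-3.18 -1.61  4.77] [ 0.5165 -0.0161  0.0637]
```

>>> {"op": "jog_arm", "data": {
  "linear": [
    [-0.0004,0.0002,0.0009],
    [-0.0004,0.0002,0.0009]
  ],
  "dr": [
    [0,0,0],
    [0,0,0]
  ]
}}

```text
t: 24.42
tool_pos: [0.5177, -0.0156, 0.0624]
tcp_rot: [[-0.911, -0.152, 0.384], [-0.157, 0.987, 0.018], [-0.382, -0.044, -0.923]]
force: [-4.7, -1.8, 7.4]
grip_width: 0.0004
```

```bash
python3 - <<'E'
from h import *
lidopen('side9',OB,YB);favg(YB,8);pf(PB,YB)
E
```

```text
lid? 369 192 7.8 [93 92 85]
lid? 350 189 145.9 [82 75 73]
lid? 332 186 131.1 [82 80 72]
Fn [9.7 8.7 8.1 8.5 9.2 7.8 9.1 8.1] mean 8.66 vec [-4.71 -1.89  7.19] [ 0.5177 -0.0156  0.0624]
t 24.87 p [ 0.5177 -0.0156  0.0624] f [-5.46 -0.79  6.23] w 0.0002 q [-0.06  0.33  2.27  0.27  0.16 -2.05]
pitch 67.4 gap -0.0118 downslope 0.0014 lat 0.0022 Fn 8.13
1mm in, tool axes [-0.00036  0.00023  0.0009 ] downslope axes [ 0.9  -0.17  0.4 ]
```

>>> {"op": "jog_arm", "data": {
  "linear": [
    [0.0004,-0.0002,-0.0009],
    [0.0004,-0.0002,-0.0009],
    [0,0,0]
  ],
  "dr": [
    [0,0,0],
    [0,0,0],
    [0,0,0]
  ]
}}

```text
t: 25.12
tool_pos: [0.5163, -0.0162, 0.0639]
tcp_rot: [[-0.911, -0.152, 0.384], [-0.157, 0.987, 0.018], [-0.382, -0.044, -0.923]]
force: [-2.6, -1.0, 4.8]
grip_width: 0.0003
```

```bash
python3 - <<'E'
from h import *
favg(YB,10);pf(PB,YB)
E
```

```text
Fn [5.3 5.9 6.  5.5 6.2 5.2 5.  6.4 6.4 5.7] mean 5.77 vec [-2.9  -1.24  5.01] [ 0.5164 -0.0162  0.0638]
t 25.62 p [ 0.5164 -0.0162  0.0638] f [-2.66 -1.08  5.12] w 0.0001 q [-0.06  0.32  2.28  0.27  0.16 -2.05]
pitch 67.4 gap -0.0098 downslope 0.0014 lat 0.0022 Fn 5.65
1mm in, tool axes [-0.00036  0.00023  0.0009 ] downslope axes [ 0.9  -0.17  0.4 ]
```

>>> {"op": "jog_arm", "data": {
  "linear": [
    [-0.0004,0.0002,0.0009],
    [0,0,0]
  ],
  "dr": [
    [0,0,0],
    [0,0,0]
  ]
}}

```text
t: 25.78
tool_pos: [0.517, -0.0159, 0.0631]
tcp_rot: [[-0.911, -0.152, 0.384], [-0.157, 0.987, 0.018], [-0.382, -0.044, -0.923]]
force: [-2.6, -2.0, 5.8]
grip_width: 0.0002
```

```bash
python3 - <<'E'
from h import *
favg(YB,10);pf(PB,YB)
E
```

```text
Fn [6.3 6.6 6.4 6.3 6.3 6.3 6.1 6.5 6.5 6.6] mean 6.4 vec [-3.39 -1.54  5.33] [ 0.517  -0.0159  0.0632]
t 26.28 p [ 0.517  -0.0159  0.0632] f [-3.91 -1.54  5.18] w 0.0001 q [-0.06  0.32  2.27  0.27  0.16 -2.05]
pitch 67.4 gap -0.0108 downslope 0.0014 lat 0.0022 Fn 6.62
1mm in, tool axes [-0.00036  0.00023  0.0009 ] downslope axes [ 0.9  -0.17  0.4 ]
```

>>> {"op": "jog_arm", "data": {
  "linear": [
    [0.002,-0.001,-0.005],
    [0.004,-0.002,-0.009],
    [0.006,-0.002,-0.018],
    [0.006,0,-0.028],
    [0.004,0,-0.032],
    [0,0,-0.034],
    [0,0,-0.034],
    [0,0,-0.034],
    [0,0,-0.034],
    [0,0,-0.03],
    [0,0,-0.015],
    [0,0,0]
  ],
  "dr": [
    [0,0,0],
    [0,0,0],
    [0,0,0],
    [0,0,0],
    [0,0.03,0.02],
    [0,0.05,0.02],
    [0,0.06,0.02],
    [0,0.06,0],
    [0,0.06,0],
    [0,0.06,0],
    [0,0.04,0],
    [0,0,0]
  ]
}}

```text
t: 27.28
tool_pos: [0.4051, -0.0291, 0.3299]
tcp_rot: [[-0.996, -0.087, 0.014], [-0.088, 0.996, -0.028], [-0.012, -0.029, -1.0]]
force: [0.1, -0.2, -0.4]
grip_width: -0.0005
```

```bash
cat >> h.py <<'E'
OA=np.array([.5205,.292,0])
E
python3 - <<'E'
from h import *
o=st();print(o['tcp_rot'].round(3),lidpt(OA,YA,1.15))
p=lidpt(OA,YA,1.15,.17,0,.05)+[0,0,.09]; print('above/behind',p)
rows(p,down(YA))
E
```

```text
t 27.28 p [ 0.4051 -0.0291  0.3299] f [ 0.09 -0.16 -0.38] w -0.0005 q [-0.05 -0.11  1.94 -0.03  1.29 -1.7 ]
[[-0.996 -0.087  0.014]
 [-0.088  0.996 -0.028]
 [-0.012 -0.029 -1.   ]] [0.54428111 0.30136088 0.26666987]
above/behind [0.5867478  0.31807689 0.37709424]
n 11 rv/row [-0.0028  0.0007 -0.0261]
[-0.0193, 0.0299, -0.0049]
[-0.02, 0.0294, -0.0049]
[-0.0208, 0.0288, -0.0048]
[-0.0215, 0.0283, -0.0047]
[-0.0223, 0.0277, -0.0047]
[-0.023, 0.0272, -0.0046]
[-0.0237, 0.0266, -0.0046]
[-0.0244, 0.0259, -0.0045]
[-0.025, 0.0253, -0.0044]
[-0.0257, 0.0247, -0.0044]
[-0.0263, 0.024, -0.0043]
```

>>> {"op": "jog_arm", "data": {
  "linear": [
    [-0.01,0.015,-0.015],
    [-0.02,0.029,-0.015],
    [-0.021,0.029,-0.015],
    [-0.0215,0.028,-0.008],
    [-0.022,0.028,0],
    [-0.023,0.027,0],
    [-0.0235,0.0265,0],
    [-0.0245,0.026,0],
    [-0.025,0.0255,0],
    [-0.02,0.02,0],
    [-0.01,0.01,0],
    [0,0,0]
  ],
  "dr": [
    [-0.003,0,-0.026],
    [-0.003,0,-0.026],
    [-0.003,0,-0.026],
    [-0.003,0,-0.026],
    [-0.003,0,-0.026],
    [-0.003,0,-0.026],
    [-0.003,0,-0.026],
    [-0.003,0,-0.026],
    [-0.003,0,-0.026],
    [-0.003,0,-0.026],
    [-0.003,0,-0.026],
    [0,0,0]
  ]
}}

```text
t: 28.28
tool_pos: [0.5607, 0.288, 0.3737]
tcp_rot: [[-0.927, -0.375, 0.008], [-0.375, 0.927, 0.005], [-0.009, 0.002, -1.0]]
force: [-0.1, -1.0, -0.6]
grip_width: -0.0
```

```bash
python3 - <<'E'
from h import *
o=st();print(o['tcp_rot'].round(3))
p=lidpt(OA,YA,1.15,.17,0,.05)+[0,0,.06];rows(p,down(YA))
E
```

```text
t 28.28 p [0.5607 0.288  0.3737] f [-0.09 -1.04 -0.57] w -0.0 q [ 0.47  0.26  1.45  0.    1.42 -1.48]
[[-0.927 -0.375  0.008]
 [-0.375  0.927  0.005]
 [-0.009  0.002 -1.   ]]
n 2 rv/row [0.0008 0.0044 0.0046]
[-0.0176, 0.009, 0.0135]
[-0.0176, 0.0091, 0.0134]
```

>>> {"op": "jog_arm", "data": {
  "linear": [
    [-0.01,0.006,0],
    [-0.015,0.007,0],
    [-0.008,0.004,0],
    [0,0,0.012],
    [0,0,0.024],
    [0,0,0.03],
    [0,0,0.026],
    [0,0,0.016],
    [0,0,0.006],
    [0,0,0],
    [0,0,0]
  ],
  "dr": [
    [0,0.004,0.004],
    [0,0.004,0.004],
    [0,0,0],
    [0,0,0],
    [0,0,0],
    [0,0,0],
    [0,0,0],
    [0,0,0],
    [0,0,0],
    [0,0,0],
    [0,0,0]
  ]
}}

```text
t: 29.2
tool_pos: [0.5778, 0.3033, 0.2491]
tcp_rot: [[-0.932, -0.363, -0.005], [-0.363, 0.932, -0.004], [0.006, -0.002, -1.0]]
force: [-0.3, -0.6, 0.8]
grip_width: -0.0001
```

```bash
cat >> h.py <<'E'
def box(O,yaw):
    o=st();d=o['tool_pos']-O;c,s=np.cos(yaw),np.sin(yaw);print('box xyz',round(c*d[0]+s*d[1],4),round(-s*d[0]+c*d[1],4),round(d[2],4));return o
E
python3 - <<'E'
from h import *
o=box(OA,YA);print(o['tcp_rot'].round(3))
s=snap('side','side10')
x,y=(proj(s,lidpt(OA,YA,1.15))-[80,70]).astype(int)
cv2.imwrite('pics/c7.png',cv2.resize(s['img'][y:y+140,x:x+160],(640,560),interpolation=cv2.INTER_CUBIC)[:,:,::-1])
E
```

```text
t 29.2 p [0.5778 0.3033 0.2491] f [-0.33 -0.62  0.78] w -0.0001 q [ 0.48  0.38  1.55 -0.    1.22 -1.46]
box xyz 0.0575 -0.0105 0.2491
[[-0.932 -0.363 -0.005]
 [-0.363  0.932 -0.004]
 [ 0.006 -0.002 -1.   ]]
```

View pics/c7.png

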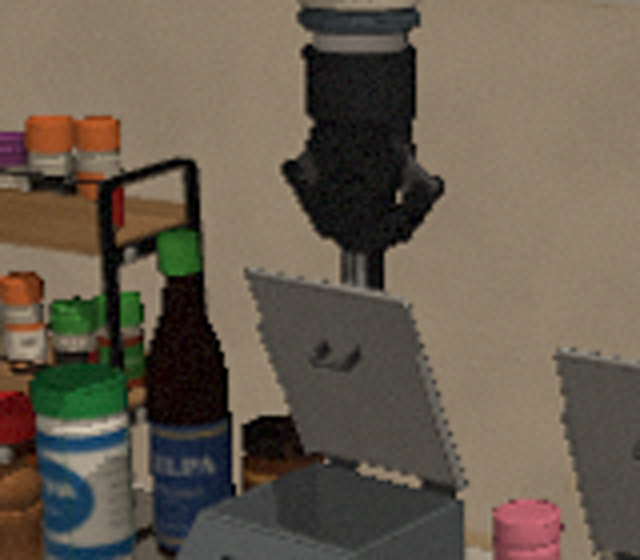

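>>> {"op": "jog_arm", "data": {
  "linear": [
    [0.014,0,0.006],
    [0.013,0,0.007],
    [0.0125,0,0.0085],
    [0.0115,0,0.0095],
    [0.0105,0,0.0105],
    [0.0095,0,0.0115],
    [0.008,0,0.0125],
    [0,0,0]
  ],
  "dr": [
    [0,0,0],
    [0,0,0],
    [0,0,0],
    [0,0,0],
    [0,0,0],
    [0,0,0],
    [0,0,0],
    [0,0,0]
  ]
}}

```text
t: 29.92
tool_pos: [0.5099, 0.2764, 0.1955]
tcp_rot: [[-0.932, -0.362, 0.019], [-0.362, 0.932, 0.008], [-0.021, 0.0, -1.0]]
force: [0.6, 0.6, -0.1]
grip_width: 0.0002
```

```bash
cat >> h.py <<'E'
def lidang(O,yaw):
    o=box(O,yaw);d=o['tool_pos']+.011*o['tcp_rot'][:,0]-O;x=np.cos(yaw)*d[0]+np.sin(yaw)*d[1]
    print('theta',np.arctan2(d[2]-.1135,.095-x).round(3),'r',np.hypot(d[2]-.1135,.095-x).round(4))
E
python3 -c "
from h import *
lidang(OA,YA)"
```

```text
t 29.92 p [0.5099 0.2764 0.1955] f [ 0.59  0.59 -0.08] w 0.0002 q [ 0.5   0.31  1.78 -0.    1.03 -1.44]
box xyz -0.0156 -0.0106 0.1955
theta 0.592 r 0.1465
```

>>> {"op": "jog_arm", "data": {
  "linear": [
    [0.0075,0,0.013],
    [0.0065,0,0.0135],
    [0.005,0,0.014],
    [0.0035,0,0.013],
    [0.0015,0,0.008],
    [0,0,0.004],
    [0,0,0]
  ],
  "dr": [
    [0,0.01,0],
    [0,0.01,0],
    [0,0,0],
    [0,0,0],
    [0,0,0],
    [0,0,0],
    [0,0,0]
  ]
}}

```text
t: 30.5
tool_pos: [0.4927, 0.2703, 0.1333]
tcp_rot: [[-0.932, -0.362, 0.01], [-0.362, 0.932, 0.006], [-0.012, 0.002, -1.0]]
force: [-1.2, 0.6, 1.6]
grip_width: 0.0006
```

```bash
python3 -c "
from h import *
lidang(OA,YA)"
```

```text
t 30.5 p [0.4927 0.2703 0.1333] f [-1.22  0.56  1.57] w 0.0006 q [ 0.5   0.37  1.86  0.    0.9  -1.44]
box xyz -0.0338 -0.0101 0.1333
theta 0.14 r 0.1412
```

>>> {"op": "jog_arm", "data": {
  "linear": [
    [0.002,0,0.003],
    [0.002,0,0.004],
    [0.002,0,0.004],
    [0,0,0.003],
    [0,0,0.001]
  ],
  "dr": [
    [0,0,0],
    [0,0,0],
    [0,0,0],
    [0,0,0],
    [0,0,0]
  ]
}}

```text
t: 30.92
tool_pos: [0.4906, 0.2697, 0.1208]
tcp_rot: [[-0.932, -0.362, 0.017], [-0.362, 0.932, 0.009], [-0.019, 0.002, -1.0]]
force: [-3.2, -1.8, 10.2]
grip_width: 0.0003
```

>>> {"op": "jog_arm", "data": {
  "linear": [
    [0,0,0.0015],
    [0,0,0.0015]
  ],
  "dr": [
    [0,0,0],
    [0,0,0]
  ]
}}

```text
t: 31.08
tool_pos: [0.4905, 0.2697, 0.1193]
tcp_rot: [[-0.932, -0.362, 0.017], [-0.362, 0.932, 0.009], [-0.019, 0.003, -1.0]]
force: [-3.5, -2.2, 12.6]
grip_width: 0.0
```

>>> {"op": "jog_arm", "data": {
  "linear": [
    [0,0,0.001],
    [0,0,0.001]
  ],
  "dr": [
    [0,0,0],
    [0,0,0]
  ]
}}

```text
t: 31.25
tool_pos: [0.4905, 0.2696, 0.1189]
tcp_rot: [[-0.932, -0.362, 0.017], [-0.362, 0.932, 0.01], [-0.02, 0.003, -1.0]]
force: [-3.3, -1.3, 12.3]
grip_width: -0.0001
```

>>> {"op": "jog_arm", "data": {
  "linear": [
    [0,0,0.001],
    [0,0,0.001]
  ],
  "dr": [
    [0,0,0],
    [0,0,0]
  ]
}}

```text
t: 31.42
tool_pos: [0.4905, 0.2696, 0.1187]
tcp_rot: [[-0.932, -0.362, 0.018], [-0.362, 0.932, 0.01], [-0.02, 0.003, -1.0]]
force: [-3.0, -1.7, 10.7]
grip_width: -0.0002
```

>>> {"op": "jog_arm", "data": {
  "linear": [
    [0,0,0.002],
    [0,0,0.002]
  ],
  "dr": [
    [0,0,0],
    [0,0,0]
  ]
}}

```text
t: 31.58
tool_pos: [0.4904, 0.2696, 0.1163]
tcp_rot: [[-0.932, -0.362, 0.018], [-0.362, 0.932, 0.01], [-0.021, 0.003, -1.0]]
force: [-3.4, -1.7, 5.5]
grip_width: -0.0002
```

>>> {"op": "jog_arm", "data": {
  "linear": [
    [0,0,0.002],
    [0,0,0.002]
  ],
  "dr": [
    [0,0,0],
    [0,0,0]
  ]
}}

```text
t: 31.75
tool_pos: [0.4903, 0.2695, 0.1128]
tcp_rot: [[-0.932, -0.362, 0.019], [-0.362, 0.932, 0.01], [-0.021, 0.003, -1.0]]
force: [-0.6, -0.7, 2.5]
grip_width: -0.0
```

>>> {"op": "jog_arm", "data": {
  "linear": [
    [0,0,0.002]
  ],
  "dr": [
    [0,0,0]
  ]
}}

```text
t: 31.83
tool_pos: [0.4903, 0.2695, 0.1107]
tcp_rot: [[-0.932, -0.362, 0.019], [-0.362, 0.932, 0.01], [-0.021, 0.003, -1.0]]
force: [-1.0, 0.2, 1.4]
grip_width: 0.0001
```

>>> {"op": "jog_arm", "data": {
  "linear": [
    [0,0,0.0015],
    [0,0,0]
  ],
  "dr": [
    [0,0,0],
    [0,0,0]
  ]
}}

```text
t: 32.0
tool_pos: [0.4903, 0.2696, 0.1092]
tcp_rot: [[-0.932, -0.362, 0.019], [-0.362, 0.932, 0.01], [-0.021, 0.003, -1.0]]
force: [-2.5, -1.1, 9.0]
grip_width: -0.0
```

>>> {"op": "jog_arm", "data": {
  "linear": [
    [0,0,-0.002],
    [0,0,-0.005],
    [0,0,-0.015],
    [0,0,-0.03],
    [0,0,-0.035],
    [0,0,-0.035],
    [0,0,-0.03],
    [0,0,-0.015],
    [0,0,0],
    [0,0,0]
  ],
  "dr": [
    [0,0,0],
    [0,0,0],
    [0,0,0],
    [0,0,0],
    [0,0,0],
    [0,0,0],
    [0,0,0],
    [0,0,0],
    [0,0,0],
    [0,0,0]
  ]
}}

```text
t: 32.83
tool_pos: [0.4845, 0.2668, 0.281]
tcp_rot: [[-0.932, -0.362, 0.012], [-0.362, 0.932, 0.007], [-0.014, 0.002, -1.0]]
force: [-0.5, -0.4, -1.4]
grip_width: -0.0003
```

```bash
python3 - <<'E'
from h import *
st();s=snap('side','side11');t=snap('top','top11')
a=s['img'][130:330,140:400];b=t['img'][130:330,180:440]
cv2.imwrite('pics/c8.png',np.vstack([cv2.resize(q,(390,300),interpolation=cv2.INTER_CUBIC) for q in(a,b)])[:,:,::-1])
E
```

```text
t 32.83 p [0.4845 0.2668 0.281 ] f [-0.49 -0.36 -1.4 ] w -0.0003 q [ 0.5   0.19  1.74  0.    1.2  -1.44]
```

View pics/c8.png

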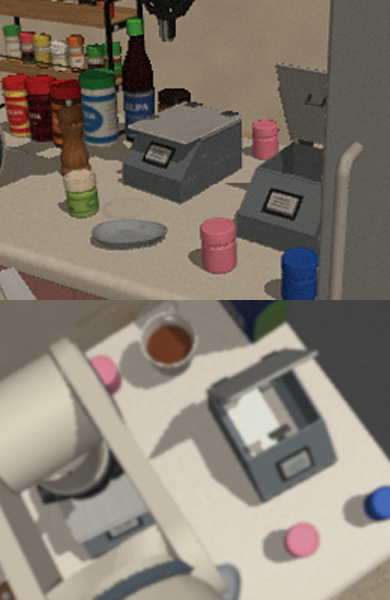

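Box A (left) is shut and latched, box B (right) is open, the green jar stands upright in front of the mill, and the arm is clear. I'm handing in.

```bash
python3 -c "
from h import *
print(job.job_done());st()"
```

```text
the job is handed in; nothing more can be done
None
the job is handed in; nothing more can be done
```

I stood the green jar on the worktop in front of the boxes, opened both catches, shut the left box again and left the right one open for repair. The job was handed in at about 33 s; no verdict is reported.

| Box | Force at letting go | Result |
|---|---|---|
| Left | about 14.4 N (held reading 14.7 N just past the click) | within 8 to 15 N, shut again |
| Right | about 6 to 7 N (held readings 5.9 and 6.4 N around the click) | too weak, left open |

**Last checks:** The final pictures show the left lid down, the right lid open, the jar upright and the arm clear. On the left lid the push force rose to about 12 N and fell away as the hook snapped in. The lid stayed down when I lifted off.

**What disagreed or went wrong:**
- **Left catch, first push:** this landed too low and hit the frame, about 37 N, without opening the lid. I moved 8 mm up the slope and it worked.
- **Left catch margin:** its force lies close to the 15 N limit, with single readings scattering from 12 to 16 N.
- **Right catch, one high reading:** I read 8.7 N at full depth. Backing out 1 to 2 mm gave 5.8 to 6.4 N, so I took it as the finger touching the frame.
- **Setting the jar down:** the last downward step pressed it onto the worktop with about 52 N at the wrist before I backed off and let go.
- **Camera disagreement:** the two views differed by 6 to 8 mm on the plate positions, so I found the plates by touch.

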